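Set out the chasing bench

TASK

Set out the bench for the next chasing job: lay the sanding block flat on the mat midway between the pitch bowl and the maroon box, with its long axis square to the line from bowl to box, and lay the eraser flat on the middle of the block, lengthwise along it. Lay the cream masking tape flat straight behind the block (on the far side from you, in line with its long axis) with a gap of 3 cm between the two, and stand the bamboo cup upright on the middle of the maroon box's lid. Leave the green tape on the mat where it lies.

Things in the scene. Friction and masses are not known exactly. Their poses are not given: they have to be found in the camera images.
- bench_mat: dark rubber mat, 230 x 380 x 3 mm, fixed on the table, up to 0.25 rad askew. Origin at table height, midway between the centres of pitch bowl and maroon box; x axis to the far side, away from the robot; y axis to the left, along the line through bowl and box. It reaches 70 mm to the near and 160 mm to the far side of that line, 190 mm left and right; its top is at z = 3 mm
- pitch_bowl: round iron bowl of dark pitch, with a small pale sheet of metal bedded in its top, on a brown leather ring, 109 mm across, 64 mm high, fixed near one end of the mat (left or right, it varies). Origin at the centre of its underside, on the mat
- lacquer_box: closed maroon box with a flat lid, 67 mm across the short side (x), 97 mm long (y), 26 mm high, fixed near the other end of the mat, 300 mm from the bowl centre to centre, its long side along the line to the bowl. Origin at the centre of its underside, on the mat. It stays shut
- sanding_block_mid (a point): loose wooden sanding block, 38 (x) x 72 (y) x 24 (z) mm, lying flat beside the mat on the table. Point at its centre, 12 mm above its underside
- eraser_mid (a point): loose white eraser, 18 (x) x 34 (y) x 11 (z) mm, lying flat on the table beside the mat. Point at its centre, 5.5 mm above its underside
- bamboo_cup_mid (a point): loose open bamboo cup, 54 mm diameter, 65 mm high, standing upright on the table beside the mat. Point at its centre, 32.5 mm above its underside, z axis up
- masking_tape_mid (a point): loose roll of cream masking tape, 68 mm outer diameter, 24 mm high, wall about 10 mm, lying flat on the table beside the mat. Point at the middle of its hole, 12 mm above its underside, z axis up
- green_tape_mid (a point): loose roll of green tape, 66 mm outer diameter, 19 mm high, lying flat at the far left corner of the mat (another like it at the back of the table plays no part), about 140 mm left of where the masking tape goes. Point at the middle of its hole, 9.5 mm above its underside. Not to be moved
There are look-alikes about, which are no part of the job. Of the things like the part that bears sanding_block_mid, leave any that is blue; of the rest the larger one is meant.

How it is judged:
By the outcome, as a careful person would: the job done as asked, in the order asked, and still so for the second after the job is handed in, with the robot touching nothing.
It also fails if it takes over 115 s, if anything falls off the work surface, if the arm or the gripper's body presses on something with over 40 N, if the wrist force passes 120 N, or if a joint passes its speed limit or range.

ROBOT

A 6-joint arm with a two-finger parallel gripper is mounted at the origin on a cart in front of the work surface, level with it; the furniture and walls round the work are solid. World frame = base frame: x ahead of the robot, y to its left, z up, the work surface at z = 0. Lengths are in m, angles in rad, forces in N, time in s.
With the tool pointing down it reaches from about 0.375 to 0.925 m from the base axis. Payload 5.7 kg.
Tool frame: the origin (TCP) lies on the centre line of the jaws, within the pads' length; the fingertips stand 11 mm ahead of it and the grasp point (between the pads) lies 8 mm behind it; z points along the fingers, y is the direction in which the jaws open and shut (so a half turn about z gives the same grasp; the last joint's range is limited). The gripper opens to 88 mm and grips with 3 to 60 N. Pads are 20 mm wide; open, the fingers measure 115 mm over their backs; the gripper's body (75 mm by 178 mm) begins 61 mm behind the grasp point.
Start: joints at [-1.377, 0.359, 1.51, -0, 1.272, -0.115], TCP at [0.182, -0.572, 0.234] pointing down, gripper open.
Joint ranges: [-2.97, 2.97], [-1.01, 2.36], [0.21, 2.38], [-0.96, 4.11], [0.2, 2.71], [-2.98, 2.98]. Speed limits (rad/s): [2.39, 2.39, 3.14, 3.14, 3.14, 3.14].

INTERFACE

Orientations are given as a rotation vector (axis times angle).
In Python, from plant import bot gives the robot as it stands.
- The arm moves only by the shell command python3 -m crank 'ROWS'. ROWS is JSON, a list of rows, each an object with "offset": the shift along the tool's x, y, z in mm, a list of three; "rot": the turn, a rotation vector about the tool's x, y, z in rad, a list of three; "grip": the finger opening in mm, from 0 to 87.8. A call has 1 to 5 rows; each row is the pose to reach, as a shift and turn from the pose commanded when the call began, along the tool's axes at that moment; what a row does not reach only later rows make up. A row lasts 1/12 s, in which the tool goes at most 41.7 mm and 7.16 degrees, less where a joint would pass 70% of its speed; a pose out of reach is approached as far as the arm can. A call with a gripper value outside its range is refused whole. The fingers move at their own pace and stop on an object; the grip force is fixed at half the most. Time passes only in rows, so rows that repeat a pose let the fingers close. It gives the time, the measured TCP pose, the force and the opening at its end, in the units of the state.
- bot.get_obs(): the state, without advancing time (a new reading comes with each control period).
- bot.camera(name): name is "side" or "top" or "wrist"; returns the picture (384x512x3 uint8, red, green, blue); there is no depth.
- bot.get_calibration(name): a dict with "fx", "fy", "cx", "cy" (pixels), "distortion" ([k1, k2, p1, p2, k3] as OpenCV has them; the pictures are not rectified), "world_to_cam" (4x4, takes a point from world to camera coordinates). Camera axes: x right, y down, z forward; pixel columns grow to the right and rows downward; lengths in m; the calibration is good to about 2 mm. A picture is of the moment at which its call begins: read the wrist's pose just before it. get_calibration takes no time and is no camera call; for the wrist camera it gives the pose at the moment of the call.
- bot.hand_in(): hands the job in, once; it reports no verdict.
The state is a dict: "clock": time; "joints": joint angles; "qvel": joint speeds; "joint_torque": joint torques, N m; "eef_pos": TCP position; "ee_rot": TCP orientation; "contact_force": force on the tool from outside, world axes, zero at the start; "torque": the same for the moment, N m; "grip_width": finger opening in m.
Only numpy, scipy, OpenCV 4.12 (cv2) and the standard library are available. Lean on these libraries where they do the work, as an engineer would, in place of code of your own. Each camera call takes 0.05 s, during which the arm holds its last target.

## Working session

There is one attempt and no reset: what is moved stays moved. The work goes in short steps, Python scripts to look and compute and a shell command to move; the robot and the scene stay as the last step left them, time stands still between calls to the robot, and variables do not carry over. Pictures are saved under pics/ and viewed, and the job is handed in when it is done.

```bash
ls; mkdir -p pics
python3 - <<'E'
from plant import bot
import cv2
o=bot.get_obs();print(o)
for n in ("side","top","wrist"):
    c=bot.get_calibration(n);print(n,c)
    cv2.imwrite(f"pics/{n}0.png",bot.camera(n)[:,:,::-1])
E
```

```text
pics
{'clock': 0.0, 'joints': array([-1.37709343e+00,  3.59494931e-01,  1.51139829e+00, -8.18831889e-06,
        1.27252694e+00, -1.15105366e-01]), 'qvel': array([-0.00105296, -0.00108447,  0.00048454, -0.00130071,  0.00180947,
       -0.00059475]), 'joint_torque': array([-1.94193504e-03, -5.15381384e+01, -2.70729303e+01,  6.71585533e-02,
        3.52206314e-02, -1.12338253e-04]), 'eef_pos': array([ 0.18221228, -0.57096618,  0.23282858]), 'ee_rot': array([-3.10241355e+00, -4.82872712e-01,  1.24992623e-04]), 'contact_force': array([-0.08570616,  0.71050313, -0.61993422]), 'torque': array([-0.0259345 , -0.0311888 ,  0.00030579]), 'grip_width': 0.08777910357818416}
side {'fx': 350.3441277706682, 'fy': 350.3441277706682, 'cx': 252.8520034443402, 'cy': 187.51361014712123, 'distortion': array([-0.00313918,  0.        ,  0.        ,  0.        ,  0.        ]), 'world_to_cam': array([[-0.90140298, -0.43285802,  0.01032482,  0.46809438],
       [-0.29421725,  0.59484801, -0.74805886,  0.19751985],
       [ 0.31766158, -0.67734023, -0.66355206,  1.06813033],
       [ 0.        ,  0.        ,  
[... 242 characters left out ...]
y([[ 0.00870256, -0.99994836,  0.00524774, -0.01447677],
       [-0.98898959, -0.00938225, -0.14768738,  0.50658396],
       [ 0.14772899, -0.0039047 , -0.98902017,  1.1217628 ],
       [ 0.        ,  0.        ,  0.        ,  1.        ]])}
wrist {'fx': 325.6051679030206, 'fy': 325.6051679030206, 'cx': 252.87684482738976, 'cy': 194.37699913977158, 'distortion': array([-0.03553217,  0.        ,  0.        ,  0.        ,  0.        ]), 'world_to_cam': array([[ 0.30484871, -0.95239873, -0.00198091, -0.59938548],
       [-0.91688707, -0.29404336,  0.26991962, -0.03432105],
       [-0.25765358, -0.08046837, -0.96288082,  0.39012602],
       [ 0.        ,  0.        ,  0.        ,  1.        ]])}
```

View pics/top0.png

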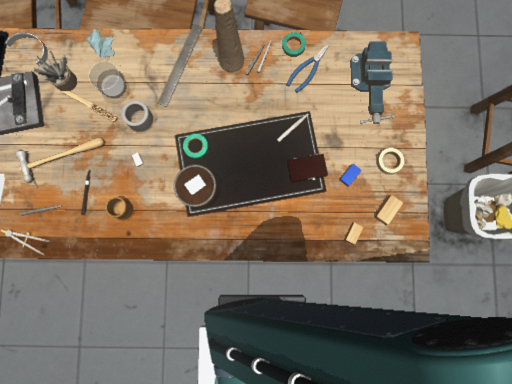

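View pics/side0.png

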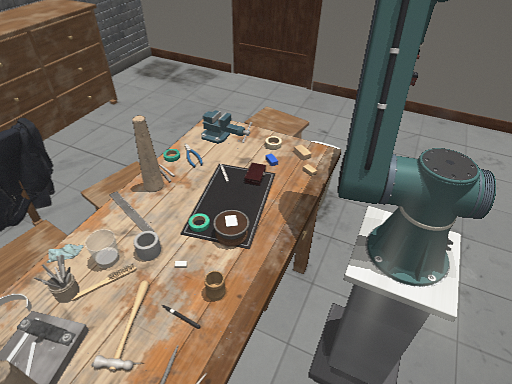

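View pics/wrist0.png

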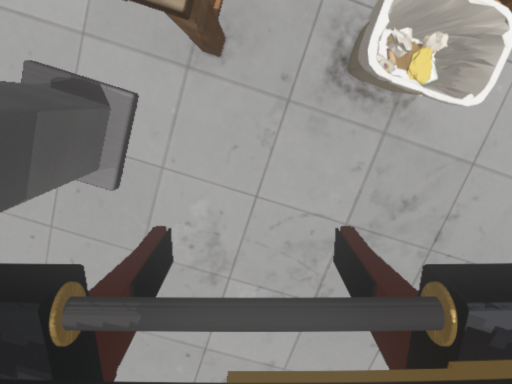

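The top view shows the bowl at (195,185), the box at (307,167), the large wooden block at (390,209), the small block at (354,233) and the blue block at (350,175). The cream tape is at (391,161), the eraser at (138,160), the cup at (119,208), and the green tape on the mat at (195,146). A pale stick lies on the mat at (293,128).

```bash
cat > h.py <<'E'
import numpy as np, cv2
from plant import bot
from scipy.spatial.transform import Rotation as R
def ray(c,uv):
    K=np.array([[c['fx'],0,c['cx']],[0,c['fy'],c['cy']],[0,0,1.]])
    p=cv2.undistortPoints(np.array(uv,float).reshape(-1,1,2),K,np.array(c['distortion'])).reshape(-1,2)
    T=np.array(c['world_to_cam']);Rm=T[:3,:3];o=-Rm.T@T[:3,3]
    d=np.c_[p,np.ones(len(p))]@Rm
    return o,d
def plane(c,uv,z):
    o,d=ray(c,uv); return (o+d*((z-o[2])/d[:,2])[:,None])[:,:2]
def proj(c,P):
    K=np.array([[c['fx'],0,c['cx']],[0,c['fy'],c['cy']],[0,0,1.]])
    T=np.array(c['world_to_cam'])
    return cv2.projectPoints(np.array(P,float).reshape(-1,3),cv2.Rodrigues(T[:3,:3])[0],T[:3,3],K,np.array(c['distortion']))[0].reshape(-1,2)
def blobs(m,amin=15):
    cs,_=cv2.findContours(m.astype(np.uint8),cv2.RETR_EXTERNAL,cv2.CHAIN_APPROX_NONE)
    return [k for k in cs if cv2.contourArea(k)>=amin]
def snap(n,name):
    c=bot.get_calibration(n); im=bot.camera(n); cv2.imwrite(f'pics/{name}.png',im[:,:,::-1]); return c,im
def where():
    o=bot.get_obs(); return o['eef_pos'],R.from_rotvec(o['ee_rot'])
def go(xyz,yaw):
    """offset (mm) and rot from current pose to a tool-down pose whose y (jaw) axis lies at yaw in world"""
    p,r=where(); 
    best=None
    for k in (0,np.pi):
        y=np.array([np.cos(yaw+k),np.sin(yaw+k),0]);z=np.array([0,0,-1.]);x=np.cross(y,z)
        q=R.from_matrix(np.c_[x,y,z]); rv=(r.inv()*q).as_rotvec()
        if best is None or np.linalg.norm(rv)<np.linalg.norm(best): best=rv
    print('offset',np.round(r.inv().apply(np.array(xyz)-p)*1000,1),'rot',np.round(best,3),'j6',bot.get_obs()['joints'][5].round(2))
E
python3 - <<'E'
from h import *
im=cv2.imread('pics/top0.png');c=bot.get_calibration('top')
hsv=cv2.cvtColor(im,cv2.COLOR_BGR2HSV)
for p in [(390,209),(354,233),(381,162),(138,160),(119,208),(307,167),(183,146),(195,185)]: print(p,hsv[p[1],p[0]])
cv2.imwrite('pics/c1.png',cv2.resize(im[100:250,330:430],None,fx=4,fy=4,interpolation=cv2.INTER_CUBIC)[:600,:800])
cv2.imwrite('pics/c2.png',cv2.resize(im[100:220,100:330],None,fx=3.4,fy=3.4,interpolation=cv2.INTER_CUBIC)[:600,:800])
E
```

```text
(390, 209) [ 20  95 238]
(354, 233) [ 19  98 237]
(381, 162) [ 27  42 244]
(138, 160) [ 45   4 246]
(119, 208) [ 17 132 213]
(307, 167) [  5 140  60]
(183, 146) [ 79 153 187]
(195, 185) [105   2 245]
```

View pics/c1.png

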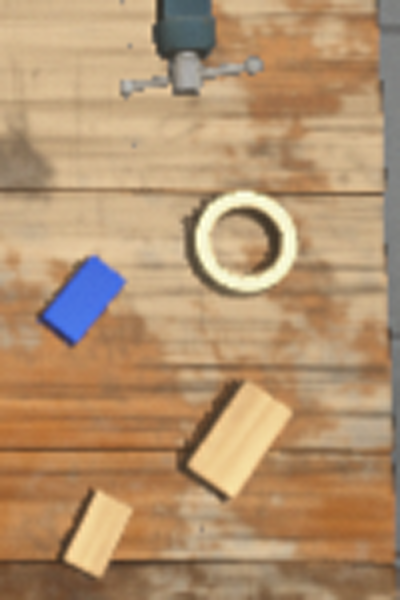

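View pics/c2.png

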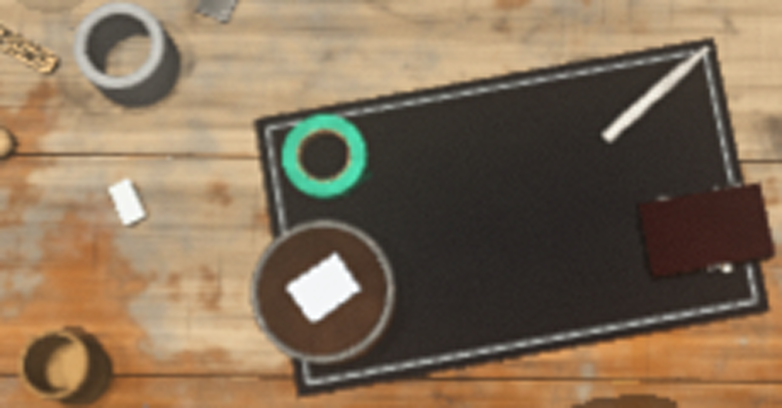

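Run:
```python
from h import *
im=cv2.imread('pics/top0.png');c=bot.get_calibration('top')
f=lambda P,s,ox,oy:(np.array(P,float)+.5)/s-.5+[ox,oy]
mat=plane(c,f([(255,118),(712,38),(768,308),(300,395)],3.4,100,100),.003)
mid=mat.mean(0); print('mat corners',mat.round(4).tolist())
y=(mat[0]-mat[1]+mat[3]-mat[2]);y/=np.linalg.norm(y);x=np.array([y[1],-y[0]]);print('y',y,'yaw x',np.arctan2(x[1],x[0]))
org=mid-x*.045;print('org from mat',org, 'sizes',np.linalg.norm(mat[0]-mat[1]),np.linalg.norm(mat[0]-mat[3]))
box=plane(c,f([(640,203),(760,184),(775,258),(652,277)],3.4,100,100),.029);print('box',box.mean(0),'->',box.mean(0)+.15*y)
bowl=plane(c,f([(253,291),(394,291),(323,220),(323,362)],3.4,100,100),.064);print('bowl',bowl.mean(0),'->',bowl.mean(0)-.15*y, np.ptp(bowl,axis=0))
# block
hsv=cv2.cvtColor(im,cv2.COLOR_BGR2HSV);g=lambda lo,hi:cv2.inRange(hsv,lo,hi)
def rect(m,roi,z,nm):
    M=np.zeros_like(m);x0,y0,x1,y1=roi;M[y0:y1,x0:x1]=m[y0:y1,x0:x1]
    k=max(blobs(M,5),key=cv2.contourArea);w=plane(c,k.reshape(-1,2).astype(float),z)
    r=cv2.minAreaRect((w*1000).astype(np.float32));bp=cv2.boxPoints(r);print(nm,np.round(r[0],1),np.round(r[1],1),r[2]);
    e=bp[1]-bp[0];e2=bp[2]-bp[1];L=e if np.linalg.norm(e)>np.linalg.norm(e2) else e2;print('  long yaw',np.arctan2(L[1],L[0]))
rect(g((12,60,225),(25,125,255)),(375,190,410,230),.024,'block')
rect(g((0,0,225),(180,25,255)),(128,150,150,170),.011,'eraser')
# discs
def disc(P,s,ox,oy,z,nm):
    w=plane(c,f(P,s,ox,oy),z);print(nm,w.mean(0).round(4),np.linalg.norm(w[1]-w[0]),np.linalg.norm(w[3]-w[2]))
disc([(194,241),(298,241),(246,190),(246,293)],4,330,100,.024,'tape')
disc([(280,155),(367,155),(324,112),(324,198)],3.4,100,100,.022,'green')
disc([(23,364),(96,364),(60,327),(60,402)],3.4,100,100,.065,'cup')
```

```text
mat corners [[0.6593, 0.2414], [0.7302, -0.1284], [0.5081, -0.1716], [0.4355, 0.1972]]
y [-0.19070555  0.98164728] yaw x 0.1918808408440543
org from mat [0.53911152 0.0260653 ] sizes 0.376587210948865 0.22814541728658225
box [ 0.565194  -0.1207038] -> [0.53658816 0.02654329]
bowl [0.50912034 0.17195275] -> [0.53772617 0.02470566] [0.10819526 0.10618947]
block [ 455.9 -338.1] [35.3 69.2] 54.339298248291016
  long yaw -0.6223965
eraser [587.5 340.4] [31.9 15.8] 25.358043670654297
  long yaw 0.44258076
tape [ 0.5889 -0.346 ] 0.07013259431340758 0.07063274842255376
green [0.6245 0.1818] 0.0689228707048903 0.0699317324419495
cup [0.4516 0.3671] 0.05473510332899 0.05640279553731965
```

```bash
python3 -c "
from h import *
go([.456,-.338,.16],.949)"
```

```text
offset [ 331.7 -138.7   73.2] rot [-0.001  0.001  0.931] j6 -0.12
```

```bash
python3 -m crank '[{"offset":[36,-15,5],"rot":[0,0,0.1],"grip":87.8},{"offset":[72,-30,10],"rot":[0,0,0.2],"grip":87.8},{"offset":[108,-45,15],"rot":[0,0,0.3],"grip":87.8},{"offset":[144,-60,20],"rot":[0,0,0.4],"grip":87.8},{"offset":[180,-75,25],"rot":[0,0,0.5],"grip":87.8}]'; python3 -c "
from h import *
go([.456,-.338,.16],.949)"
```

```text
clock: 0.57
eef_pos: [0.3319, -0.444, 0.2082]
ee_rot: [-3.126, 0.309, 0.0]
contact_force: [0.5, -0.7, 0.7]
grip_width: 0.0878
offset [ 100.9 -128.2   48.3] rot [-0.     0.     0.425] j6 0.71
```

```bash
python3 -m crank '[{"offset":[25,-32,12],"rot":[0,0,0.106],"grip":87.8},{"offset":[50,-64,24],"rot":[0,0,0.212],"grip":87.8},{"offset":[75,-96,36],"rot":[0,0,0.318],"grip":87.8},{"offset":[101,-128,48],"rot":[0,0,0.425],"grip":87.8},{"offset":[101,-128,48],"rot":[0,0,0.425],"grip":87.8}]'; python3 -c "
from h import *
go([.456,-.338,.16],.949)
snap('wrist','w1')"
```

```text
clock: 0.98
eef_pos: [0.4575, -0.3336, 0.1585]
ee_rot: [-2.989, 0.956, 0.003]
contact_force: [-0.7, 0.4, 0.2]
grip_width: 0.0877
offset [ 1.3  4.4 -1.6] rot [-0.003  0.003  0.003] j6 1.43
```

View pics/w1.png

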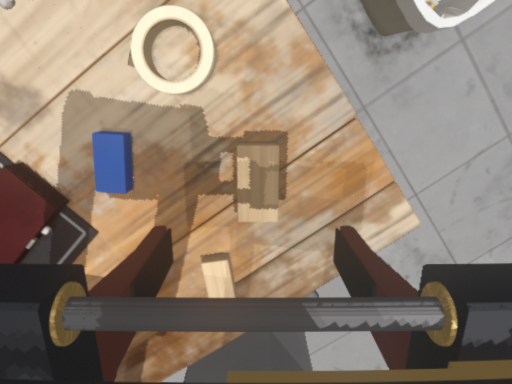

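The wrist view shows the block's top face at about columns 237–279, rows 143–222. The tape ring is centred at about (172,50), and the small block sits at (217,275).

```bash
python3 - <<'E'
from h import *
c=bot.get_calibration('wrist')
w=plane(c,[(237,143),(279,143),(278.5,222),(238,222)],.024);print(w.round(4).tolist(),w.mean(0),np.linalg.norm(w[1]-w[0]),np.linalg.norm(w[2]-w[1]))
e=w[0]-w[3]+w[1]-w[2];print('long',np.arctan2(e[1],e[0]))
# box corner check + tape
t=plane(c,[(130,50),(216,50),(172,6),(172,94)],.024);print('tape',t.mean(0))
go([.456,-.338,.16],.949)
E
python3 - <<'E'
import cv2;im=cv2.imread('pics/w1.png');cv2.imwrite('pics/w1c.png',cv2.resize(im[0:240,110:310],None,fx=2.5*1,fy=2.5,interpolation=cv2.INTER_CUBIC))
E
```

```text
[[0.496, -0.3475], [0.475, -0.3776], [0.4141, -0.3364], [0.4358, -0.3053]] [ 0.45524041 -0.34170176] 0.036697835484348865 0.073511520753184
long -0.6035827462713886
tape [ 0.58764735 -0.34832703]
offset [ 1.3  2.2 -0.9] rot [-0.001  0.003  0.01 ] j6 1.43
```

View pics/w1c.png

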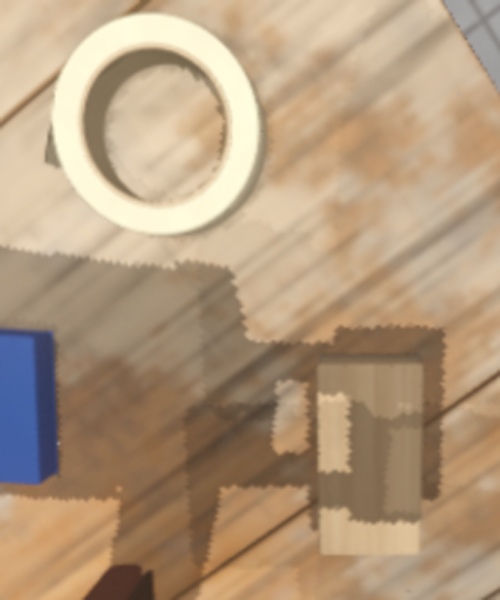

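```bash
python3 -c "
from h import *
go([.456,-.339,.014],.959)"
```

```text
offset [  2.3   3.2 145.1] rot [-0.001  0.003 -0.   ] j6 1.43
```

```bash
python3 -m crank '[{"offset":[1,0,35],"rot":[0,0,0],"grip":87.8},{"offset":[1,0,70],"rot":[0,0,0],"grip":87.8},{"offset":[1,0,100],"rot":[0,0,0],"grip":87.8},{"offset":[1,0,100],"rot":[0,0,0],"grip":87.8},{"offset":[1,0,100],"rot":[0,0,0],"grip":87.8}]'; python3 -c "
from h import *
go([.456,-.339,.014],.959)"
```

```text
clock: 1.45
eef_pos: [0.4536, -0.3395, 0.0598]
ee_rot: [-2.992, 0.952, 0.006]
contact_force: [-0.2, -0.3, 0.5]
grip_width: 0.0874
offset [ 1.8 -1.8 45.8] rot [-0.     0.004 -0.004] j6 1.42
```

```bash
python3 -m crank '[{"offset":[2,-2,25],"rot":[0,0,0],"grip":87.8},{"offset":[2,-2,45],"rot":[0,0,0],"grip":87.8},{"offset":[2,-2,45],"rot":[0,0,0],"grip":87.8},{"offset":[2,-2,45],"rot":[0,0,0],"grip":30},{"offset":[2,-2,45],"rot":[0,0,0],"grip":30}]'; python3 -m crank '[{"offset":[0,0,0],"rot":[0,0,0],"grip":30},{"offset":[0,0,0],"rot":[0,0,0],"grip":30},{"offset":[0,0,0],"rot":[0,0,0],"grip":30},{"offset":[0,0,0],"rot":[0,0,0],"grip":30}]'
```

```text
clock: 1.87
eef_pos: [0.459, -0.3404, 0.0178]
ee_rot: [2.992, -0.952, 0.004]
contact_force: [0.6, -0.3, 0.1]
grip_width: 0.0779
clock: 2.2
eef_pos: [0.4584, -0.3393, 0.0164]
ee_rot: [2.993, -0.952, 0.002]
contact_force: [0.1, -1.1, -0.1]
grip_width: 0.0512
```

```bash
python3 -m crank '[{"offset":[0,0,0],"rot":[0,0,0],"grip":30},{"offset":[0,0,0],"rot":[0,0,0],"grip":30},{"offset":[0,0,0],"rot":[0,0,0],"grip":30},{"offset":[0,0,0],"rot":[0,0,0],"grip":30},{"offset":[0,0,0],"rot":[0,0,0],"grip":30}]';python3 -c "
from h import *
for i in range(3): print(bot.get_obs()['eef_pos'])"
```

```text
clock: 2.62
eef_pos: [0.4581, -0.339, 0.0158]
ee_rot: [-2.994, 0.953, 0.0]
contact_force: [-0.9, 1.2, 3.1]
grip_width: 0.0379
[ 0.4581396  -0.33902809  0.01575593]
[ 0.4581396  -0.33902809  0.01575593]
[ 0.4581396  -0.33902809  0.01575593]
```

```bash
python3 -m crank '[{"offset":[0,0,-30],"rot":[0,0,0],"grip":30},{"offset":[0,0,-65],"rot":[0,0,0],"grip":30},{"offset":[0,0,-90],"rot":[0,0,0],"grip":30},{"offset":[0,0,-90],"rot":[0,0,0],"grip":30}]';python3 -c "
from h import *
go([.538,.0255,.1],.19+np.pi/2);print(bot.get_obs()['grip_width'])
snap('wrist','w2')"
```

```text
clock: 2.95
eef_pos: [0.4607, -0.3414, 0.1103]
ee_rot: [2.99, -0.951, 0.012]
contact_force: [0.6, -1.0, -1.0]
grip_width: 0.0375
offset [-149.  -344.1    8.7] rot [ 0.004 -0.007 -0.806] j6 1.43
0.037486067874880666
```

View pics/w2.png

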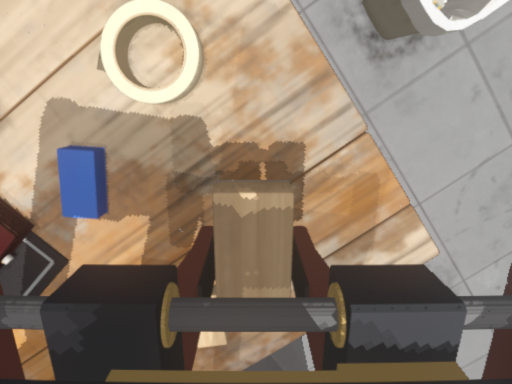

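```bash
python3 -m crank '[{"offset":[-15,-34,0],"rot":[0,0,-0.08],"grip":30},{"offset":[-30,-69,0],"rot":[0,0,-0.16],"grip":30},{"offset":[-45,-103,0],"rot":[0,0,-0.24],"grip":30},{"offset":[-60,-138,0],"rot":[0,0,-0.32],"grip":30},{"offset":[-75,-172,0],"rot":[0,0,-0.4],"grip":30}]';python3 -c "
from h import *
go([.538,.0255,.1],.19+np.pi/2)"
```

```text
clock: 3.42
eef_pos: [0.4953, -0.1533, 0.1041]
ee_rot: [-3.123, 0.334, 0.004]
contact_force: [0.2, 0.1, -1.0]
grip_width: 0.0382
offset [   4.  -183.8    4.3] rot [-0.001  0.002 -0.403] j6 1.35
```

```bash
python3 -m crank '[{"offset":[1,-40,0],"rot":[0,0,-0.1],"grip":30},{"offset":[2,-80,0],"rot":[0,0,-0.2],"grip":30},{"offset":[3,-120,0],"rot":[0,0,-0.3],"grip":30},{"offset":[4,-155,0],"rot":[0,0,-0.4],"grip":30},{"offset":[4,-182,0],"rot":[0,0,-0.4],"grip":30}]';python3 -m crank '[{"offset":[0,0,0],"rot":[0,0,0],"grip":30},{"offset":[0,0,0],"rot":[0,0,0],"grip":30}]';python3 -c "
from h import *
go([.538,.0255,.04],.19+np.pi/2)
snap('wrist','w3')
c,im=snap('top','t3');cv2.imwrite('pics/t3c.png',cv2.resize(im[110:220,160:340,::-1],None,fx=4,fy=4,interpolation=cv2.INTER_CUBIC))"
```

```text
clock: 3.83
eef_pos: [0.5385, 0.0245, 0.1041]
ee_rot: [-3.126, -0.298, 0.003]
contact_force: [0.5, 0.0, -1.2]
grip_width: 0.0379
clock: 4.0
eef_pos: [0.5383, 0.0229, 0.1042]
ee_rot: [-3.128, -0.293, 0.004]
contact_force: [-0.3, -0.4, -0.9]
grip_width: 0.0376
offset [ 0.3 -2.6 64.3] rot [-0.001  0.002 -0.003] j6 1.3
```

View pics/w3.png

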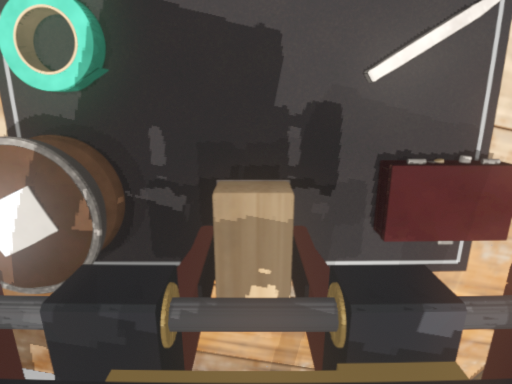

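Run:
```python
from h import *
c=bot.get_calibration('wrist')
T=c['world_to_cam'];print('cam',-T[:3,:3].T@T[:3,3])
im=cv2.imread('pics/w3.png');im2=cv2.resize(im[130:300,0:512],None,fx=1.56,fy=1.56)
cv2.imwrite('pics/w3b.png',cv2.resize(im[140:270,350:512],None,fx=4.5,fy=4.5,interpolation=cv2.INTER_CUBIC))
cv2.imwrite('pics/w3a.png',cv2.resize(im[120:300,0:300],None,fx=2.6,fy=2.6,interpolation=cv2.INTER_CUBIC))
org=np.array([.538,.0255]);a=.19;x=np.array([np.cos(a),np.sin(a)]);y=np.array([-x[1],x[0]])
P=lambda l,z:[[*(org+u*x+v*y),z] for u,v in l]
print(proj(c,P([(.0335,-.1015),(.0335,-.1985),(-.0335,-.1015),(-.0335,-.1985)],.029)).round(1))
print(proj(c,P([(.0335,-.1015),(.0335,-.1985),(-.0335,-.1015),(-.0335,-.1985)],.003)).round(1))
print('bowl ring',proj(c,P([(0,.15-.054),(.054,.15),(-.054,.15)],.06)).round(1))
```

```text
cam [0.61034196 0.033869   0.25527729]
[[389.5 159.8]
 [521.8 159.8]
 [379.9 247. ]
 [503.2 245.5]]
[[376.1 154.1]
 [496.4 154.1]
 [368.3 233.7]
 [481.1 232.7]]
bowl ring [[ 96.1 221.1]
 [ -2.4 137.7]
 [ 31.3 293.8]]
```

View pics/w3b.png

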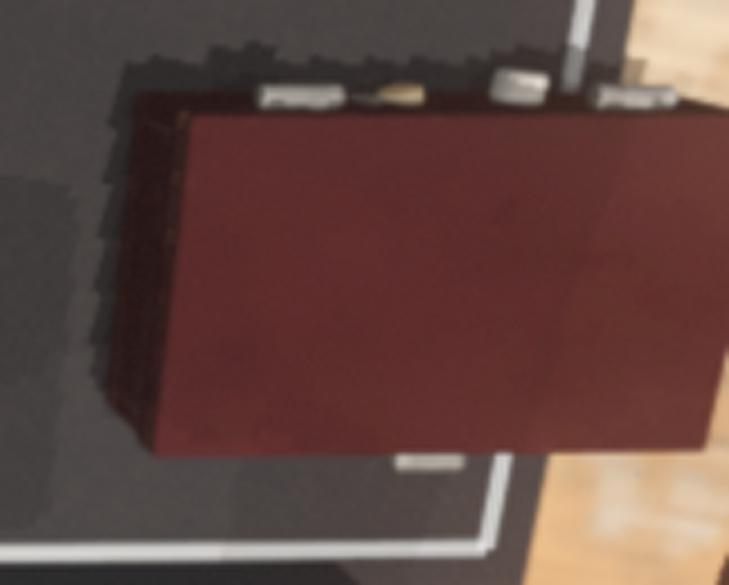

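View pics/w3a.png

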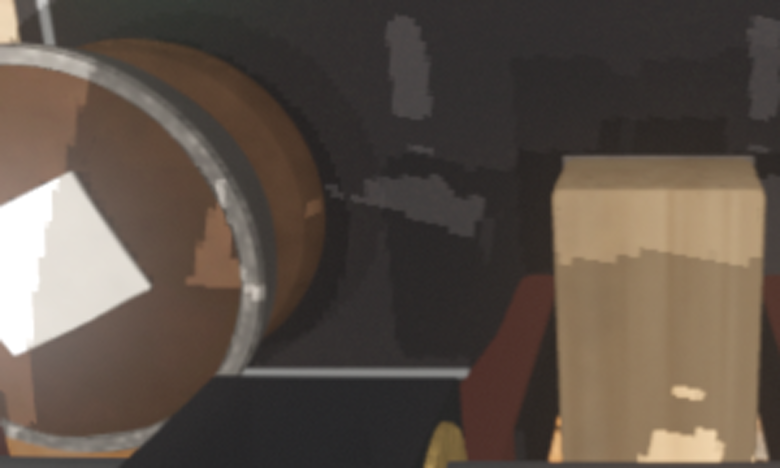

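View pics/t3c.png

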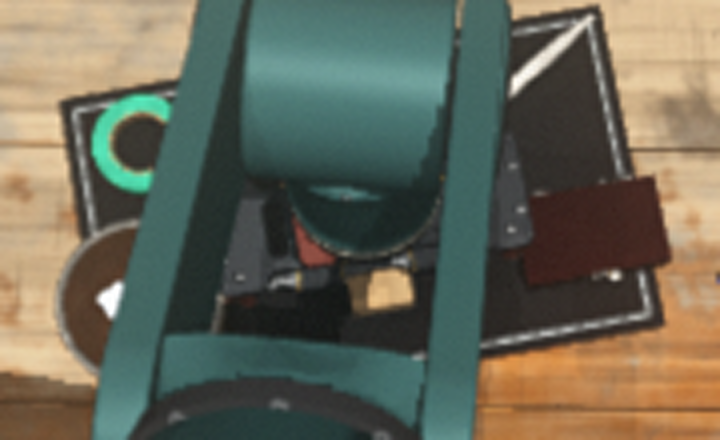

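Run:
```python
from h import *
c=bot.get_calibration('wrist')
p,_=where();print(p)
zt=p[2]+.024-.0158
for v in (190,192,193): 
    w=plane(c,[(213.5,v),(293.5,v)],zt);m=w.mean(0);print(v,w.round(4).tolist(),np.dot(m-p[:2],[np.cos(.19),np.sin(.19)])-.036,np.linalg.norm(w[1]-w[0]))
go([.5395,.0252,.04],.19+np.pi/2)
```

```text
[0.53827813 0.02105715 0.104639  ]
190 [[0.5695, 0.0445], [0.5761, 0.0088]] -0.0010488553630123992 0.036251853413857116
192 [[0.5685, 0.0443], [0.5752, 0.0086]] -0.0019887742278398984 0.036314588136236677
193 [[0.5681, 0.0442], [0.5748, 0.0085]] -0.0024599539786344313 0.03634607359076051
offset [ 2.1 -3.8 64.6] rot [-0.     0.002 -0.006] j6 1.3
```

```bash
python3 -m crank '[{"offset":[2,-3,30],"rot":[0,0,0],"grip":30},{"offset":[2,-3,64],"rot":[0,0,0],"grip":30},{"offset":[2,-3,64],"rot":[0,0,0],"grip":30},{"offset":[2,-3,64],"rot":[0,0,0],"grip":30},{"offset":[2,-3,64],"rot":[0,0,0],"grip":30}]';python3 -c "
from h import *
go([.540,.0252,.0185],.19+np.pi/2)"
```

```text
clock: 4.52
eef_pos: [0.5407, 0.0239, 0.0423]
ee_rot: [-3.129, -0.286, 0.001]
contact_force: [1.1, -0.4, -0.0]
grip_width: 0.0378
offset [-0.5 -1.4 23.8] rot [-0.     0.    -0.008] j6 1.3
```

```bash
python3 -m crank '[{"offset":[0,-1,12],"rot":[0,0,-0.005],"grip":30},{"offset":[0,-1,20],"rot":[0,0,-0.005],"grip":30},{"offset":[0,-1,22.5],"rot":[0,0,-0.005],"grip":30},{"offset":[0,-1,22.5],"rot":[0,0,-0.005],"grip":30},{"offset":[0,-1,22.5],"rot":[0,0,-0.005],"grip":30}]';python3 -c "
from h import *
go([.540,.0252,.0185],.19+np.pi/2)"
```

```text
clock: 4.93
eef_pos: [0.5408, 0.0257, 0.0198]
ee_rot: [3.128, 0.296, 0.001]
contact_force: [0.3, 0.9, -0.8]
grip_width: 0.0379
offset [-0.9  0.4  1.3] rot [ 0.    -0.001 -0.001] j6 1.3
```

```bash
python3 -m crank '[{"offset":[-0.5,0,1.5],"rot":[0,0,0],"grip":30},{"offset":[-0.5,0,1.5],"rot":[0,0,0],"grip":30},{"offset":[-0.5,0,1.5],"rot":[0,0,0],"grip":70},{"offset":[-0.5,0,1.5],"rot":[0,0,0],"grip":70},{"offset":[-0.5,0,1.5],"rot":[0,0,0],"grip":70}]';python3 -m crank '[{"offset":[0,0,0],"rot":[0,0,0],"grip":70},{"offset":[0,0,-40],"rot":[0,0,0],"grip":70},{"offset":[0,0,-80],"rot":[0,0,0],"grip":70},{"offset":[-35,0,-120],"rot":[0,0,0],"grip":70},{"offset":[-70,0,-150],"rot":[0,0,0],"grip":70}]'
python3 -m crank '[{"offset":[0,0,0],"rot":[0,0,0],"grip":70},{"offset":[0,0,0],"rot":[0,0,0],"grip":70},{"offset":[0,0,0],"rot":[0,0,0],"grip":70}]'
python3 -c "
from h import *
snap('wrist','w4')"
```

```text
clock: 5.35
eef_pos: [0.5401, 0.0258, 0.0179]
ee_rot: [-3.128, -0.296, -0.0]
contact_force: [0.6, 0.5, -0.2]
grip_width: 0.0542
clock: 5.77
eef_pos: [0.4848, 0.0146, 0.1592]
ee_rot: [3.127, 0.297, 0.006]
contact_force: [0.2, 0.4, 0.7]
grip_width: 0.0702
clock: 6.02
eef_pos: [0.4832, 0.0148, 0.157]
ee_rot: [3.128, 0.296, 0.002]
contact_force: [0.1, -0.2, -0.9]
grip_width: 0.07
```

View pics/w4.png

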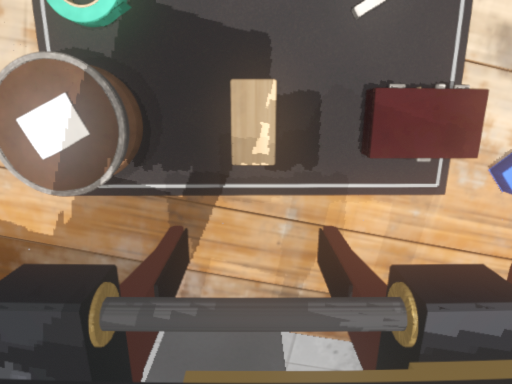

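Run:
```python
from h import *
im=cv2.imread('pics/w4.png')
cv2.imwrite('pics/w4a.png',cv2.resize(im[70:200,215:500],None,fx=2.8,fy=2.8,interpolation=cv2.INTER_CUBIC))
cv2.imwrite('pics/w4b.png',cv2.resize(im[30:210,0:200],None,fx=3,fy=3,interpolation=cv2.INTER_CUBIC))
```

```text
(no output)
```

View pics/w4a.png

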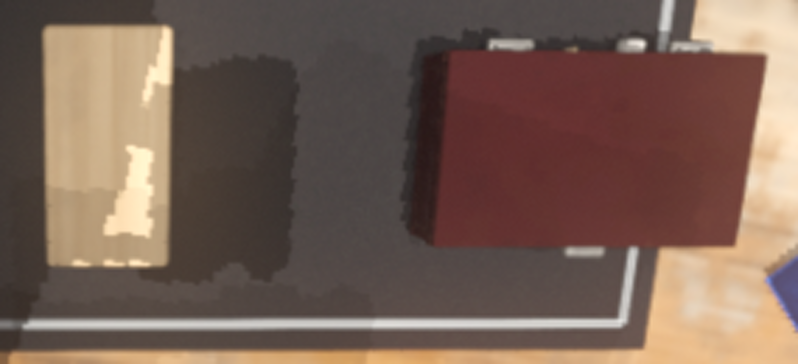

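View pics/w4b.png

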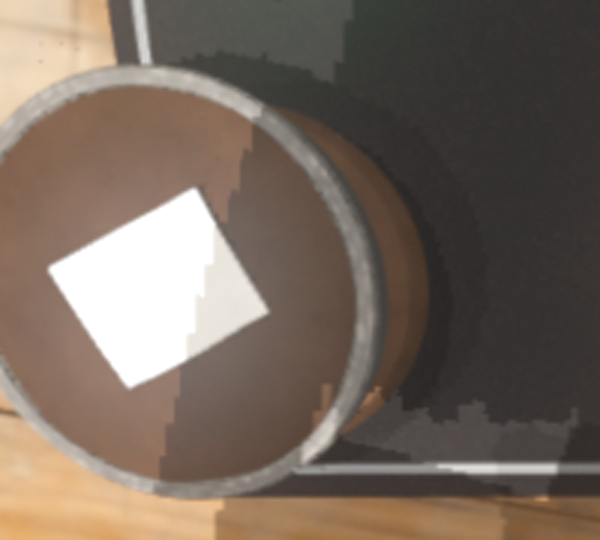

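```bash
cat >> h.py <<'E'
def up(P,s,ox,oy): return (np.array(P,float)+.5)/s-.5+[ox,oy]
def quad(c,uv,z,nm=''):
    w=plane(c,uv,z);m=w.mean(0);e=w[0]-w[3]+w[1]-w[2];f=w[1]-w[0]+w[2]-w[3]
    print(nm,m.round(4),'size',(np.linalg.norm(e)/2).round(4),(np.linalg.norm(f)/2).round(4),'yaw v',np.arctan2(e[1],e[0]).round(3),'yaw h',np.arctan2(f[1],f[0]).round(3));return m
def circ(c,uv,z,nm=''):
    w=plane(c,uv,z);A=np.c_[2*w,np.ones(len(w))];s=np.linalg.lstsq(A,(w**2).sum(1),rcond=None)[0]
    r=np.sqrt(s[2]+s[0]**2+s[1]**2);print(nm,s[:2].round(4),'D',(2*r).round(4),'res',np.abs(np.linalg.norm(w-s[:2],axis=1)-r).max().round(4));return s[:2]
E
python3 - <<'E'
from h import *
c=bot.get_calibration('wrist')
b=quad(c,up([(43,25),(171,27),(168,267),(47,266)],2.8,215,70),.027,'block')
x=quad(c,up([(445,50),(767,54),(737,246),(435,246)],2.8,215,70),.029,'box')
w=circ(c,up([(150,66),(262,106),(345,200),(385,300),(365,400),(300,465),(185,497),(80,465),(0,375)],3,0,30),.067,'bowl')
l=plane(c,up([(0,325),(625,323)],2.8,215,70),.003);d=l[1]-l[0];print('stitch',np.arctan2(d[1],d[0])+np.pi/2)
d=w-x;print('bowlbox',np.linalg.norm(d),'yawx',np.arctan2(d[1],d[0])-np.pi/2,'mid',(w+x)/2)
E
```

```text
block [0.5388 0.025 ] size 0.0711 0.0375 yaw v 0.192 yaw h -1.393
box [ 0.5671 -0.1204] size 0.0577 0.0963 yaw v 0.219 yaw h -1.378
bowl [0.5113 0.1667] D 0.1039 res 0.0012
stitch 0.19354361964502376
bowlbox 0.29254822222146487 yawx 0.19215469718177913 mid [0.53921537 0.02313597]
```

Run:
```python
from h import *
c=bot.get_calibration('wrist')
L=plane(c,up([(138,0),(147,62)],3,0,30),.003);Rr=plane(c,np.vstack([up([(668,20),(629,290)],2.8,215,70)]),.003)
a=.1925;x=np.array([np.cos(a),np.sin(a)]);y=np.array([-x[1],x[0]])
b=np.array([.5388,.025])
print('L',(L-b)@y,'R',(Rr-b)@y)
N=plane(c,up([(300,324)],2.8,215,70),.003);print('near',(N-b)@x)
```

```text
L [0.1798214  0.17967837] R [-0.17959299 -0.17955236]
near [-0.06018117]
```

The block now lies on the mat, symmetric between the side stitches: +179.8 and −179.6 mm, with the near stitch 60 mm away. Next is the eraser.

```bash
python3 -c "
from h import *
go([.54,.33,.17],2.013)"
```

```text
offset [ 114.9 -298.9  -13.6] rot [-0.     0.    -0.254] j6 1.27
```

```bash
python3 -m crank '[{"offset":[14,-37,-2],"rot":[0,0,-0.05],"grip":50},{"offset":[28,-74,-4],"rot":[0,0,-0.1],"grip":50},{"offset":[42,-111,-6],"rot":[0,0,-0.15],"grip":50},{"offset":[57,-148,-8],"rot":[0,0,-0.2],"grip":50},{"offset":[71,-185,-10],"rot":[0,0,-0.25],"grip":50}]'; python3 -c "
from h import *
go([.54,.33,.17],2.013)"
```

```text
clock: 6.48
eef_pos: [0.5182, 0.212, 0.1652]
ee_rot: [3.065, 0.687, -0.003]
contact_force: [0.3, 0.4, 0.2]
grip_width: 0.0501
offset [ 70.1 -97.4  -4.9] rot [-0.     0.002 -0.001] j6 1.39
```

```bash
python3 -m crank '[{"offset":[23,-32,-2],"rot":[0,0,0],"grip":50},{"offset":[46,-65,-4],"rot":[0,0,0],"grip":50},{"offset":[70,-96,-5],"rot":[0,0,0],"grip":50},{"offset":[70,-96,-5],"rot":[0,0,0],"grip":50},{"offset":[70,-96,-5],"rot":[0,0,0],"grip":50}]'; python3 -c "
from h import *
snap('wrist','w5');go([.5875,.3404,.17],2.013)"
```

```text
clock: 6.9
eef_pos: [0.5405, 0.3288, 0.1697]
ee_rot: [3.065, 0.689, -0.003]
contact_force: [0.9, -0.1, -0.2]
grip_width: 0.05
offset [48.7  8.2 -0.4] rot [ 0.     0.003 -0.002] j6 1.57
```

View pics/w5.png

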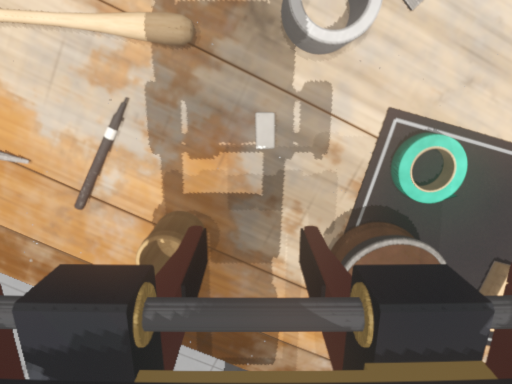

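The eraser is at columns 257–275, rows 112–148, almost aligned with the tool. The cup rim is at about (175,240), and the grey roll at (330,20).

Run:
```python
from h import *
im=cv2.imread('pics/w5.png');g=im[100:160,245:290];cv2.imwrite('pics/w5c.png',cv2.resize(g,None,fx=10,fy=10,interpolation=cv2.INTER_CUBIC))
```

```text
(no output)
```

View pics/w5c.png

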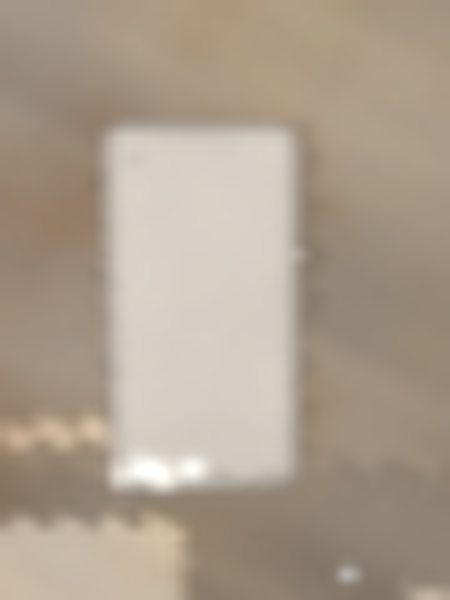

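Run:
```python
from h import *
c=bot.get_calibration('wrist')
b=quad(c,up([(104,126),(298,126),(296,484),(112,490)],10,245,100),.011,'eraser')
go([*b,.06],.452+np.pi/2);print(where()[0])
```

```text
eraser [0.5879 0.337 ] size 0.0334 0.0177 yaw v 0.46 yaw h -1.112
offset [ 48.   11.4 109.6] rot [ 0.     0.003 -0.011] j6 1.57
[0.53993934 0.32702798 0.16978889]
```

```bash
python3 -m crank '[{"offset":[16,4,25],"rot":[0,0,-0.01],"grip":50},{"offset":[32,7,55],"rot":[0,0,-0.01],"grip":50},{"offset":[48,10,85],"rot":[0,0,-0.01],"grip":50},{"offset":[48,10,110],"rot":[0,0,-0.01],"grip":50},{"offset":[48,10,110],"rot":[0,0,-0.01],"grip":50}]';python3 -m crank '[{"offset":[0,0,0],"rot":[0,0,0],"grip":50}]'; python3 -c "
from h import *
go([.588,.338,.013],2.026)"
```

```text
clock: 7.37
eef_pos: [0.5847, 0.3342, 0.0555]
ee_rot: [3.061, 0.695, -0.017]
contact_force: [-2.3, -0.1, -0.4]
grip_width: 0.0501
clock: 7.45
eef_pos: [0.5862, 0.3355, 0.0599]
ee_rot: [3.062, 0.696, -0.009]
contact_force: [0.5, 0.2, -0.1]
grip_width: 0.0499
offset [ 3.  -1.4 46.8] rot [-0.     0.006 -0.008] j6 1.54
```

```bash
python3 -m crank '[{"offset":[1.5,-1,20],"rot":[0,0,0],"grip":50},{"offset":[1.5,-1,40],"rot":[0,0,0],"grip":50},{"offset":[1.5,-1,46],"rot":[0,0,0],"grip":50},{"offset":[1.5,-1,46],"rot":[0,0,0],"grip":50},{"offset":[1.5,-1,46],"rot":[0,0,0],"grip":10}]';python3 -m crank '[{"offset":[0,0,0],"rot":[0,0,0],"grip":10},{"offset":[0,0,0],"rot":[0,0,0],"grip":10},{"offset":[0,0,0],"rot":[0,0,0],"grip":10},{"offset":[0,0,0],"rot":[0,0,0],"grip":10},{"offset":[0,0,0],"rot":[0,0,0],"grip":10}]'
```

```text
clock: 7.87
eef_pos: [0.5894, 0.3393, 0.0175]
ee_rot: [-3.063, -0.699, -0.002]
contact_force: [0.0, 0.6, -0.5]
grip_width: 0.0463
clock: 8.28
eef_pos: [0.5893, 0.3396, 0.0168]
ee_rot: [-3.063, -0.699, -0.002]
contact_force: [-0.4, -0.3, 4.7]
grip_width: 0.0179
```

```bash
python3 -m crank '[{"offset":[0,0,0],"rot":[0,0,0],"grip":10},{"offset":[0,0,0],"rot":[0,0,0],"grip":10},{"offset":[0,0,0],"rot":[0,0,0],"grip":10}]'; python3 -c "
from h import *
go([.588,.338,.013],2.026)"
```

```text
clock: 8.53
eef_pos: [0.5893, 0.3396, 0.0168]
ee_rot: [-3.063, -0.699, -0.001]
contact_force: [-1.2, -0.5, 5.3]
grip_width: 0.0177
offset [-1.9  0.9  3.8] rot [-0.    -0.001 -0.006] j6 1.54
```

```bash
python3 -m crank '[{"offset":[0,0,-30],"rot":[0,0,0],"grip":10},{"offset":[0,0,-65],"rot":[0,0,0],"grip":10},{"offset":[0,0,-105],"rot":[0,0,0],"grip":10},{"offset":[0,0,-125],"rot":[0,0,0],"grip":10},{"offset":[0,0,-125],"rot":[0,0,0],"grip":10}]'; python3 -c "
from h import *
snap('wrist','w6');go([.539,.025,.14],.1925+np.pi/2)"
```

```text
clock: 8.95
eef_pos: [0.5924, 0.341, 0.147]
ee_rot: [-3.061, -0.699, -0.015]
contact_force: [1.3, 0.1, 0.3]
grip_width: 0.0177
offset [-183.6  261.6    3. ] rot [-0.001 -0.006  0.256] j6 1.54
```

View pics/w6.png

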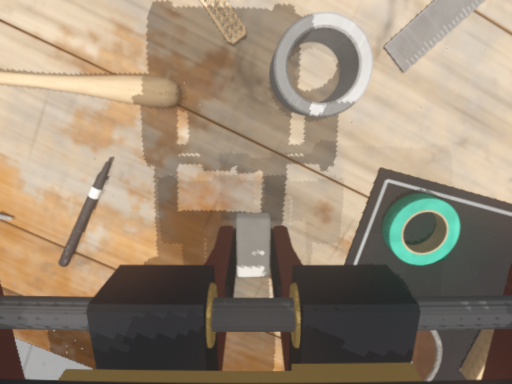

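Run:
```python
from h import *
c=bot.get_calibration('wrist');p,r=where();xt=r.apply([1,0,0])[:2];yt=r.apply([0,1,0])[:2];print(xt)
for v in (212,215,276):
    w=plane(c,[(238,v),(271,v)],p[2]-.0058);print(v,(w-p[:2])@xt,(w-p[:2])@yt)
im=cv2.imread('pics/w6.png');cv2.imwrite('pics/w6c.png',cv2.resize(im[200:300,210:300],None,fx=6,fy=6,interpolation=cv2.INTER_CUBIC))
```

```text
[0.90092821 0.43392847]
212 [0.01954932 0.01956775] [-0.00724948  0.00950595]
215 [0.01794158 0.01796005] [-0.00726759  0.00953158]
276 [-0.01673598 -0.01671638] [-0.00766873  0.01009709]
```

View pics/w6c.png

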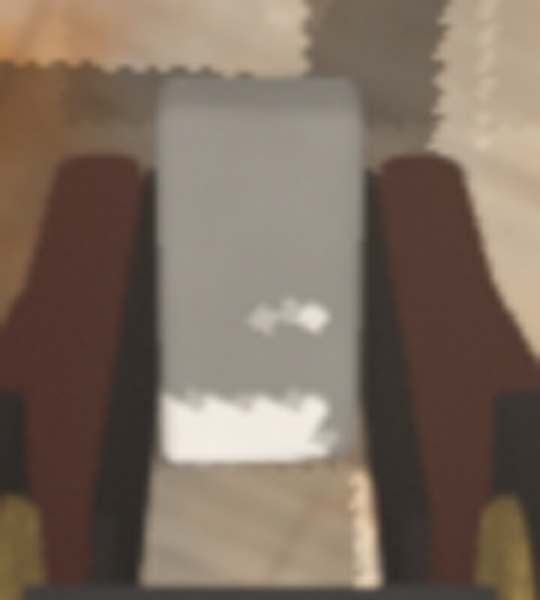

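```bash
python3 -m crank '[{"offset":[-22,31,0],"rot":[0,0,0.05],"grip":10},{"offset":[-44,62,0],"rot":[0,0,0.1],"grip":10},{"offset":[-66,94,0],"rot":[0,0,0.15],"grip":10},{"offset":[-88,126,0],"rot":[0,0,0.2],"grip":10},{"offset":[-110,157,0],"rot":[0,0,0.256],"grip":10}]'; python3 -c "
from h import *
go([.539,.0257,.1],.1925+np.pi/2)"
```

```text
clock: 9.42
eef_pos: [0.5559, 0.1485, 0.139]
ee_rot: [3.127, 0.299, -0.005]
contact_force: [1.1, -0.3, 1.2]
grip_width: 0.0176
offset [-39.8 117.3  39.1] rot [-0.     0.003 -0.002] j6 1.52
```

```bash
python3 -m crank '[{"offset":[-13,38,2],"rot":[0,0,0],"grip":10},{"offset":[-26,76,10],"rot":[0,0,0],"grip":10},{"offset":[-40,110,20],"rot":[0,0,0],"grip":10},{"offset":[-40,117,38],"rot":[0,0,0],"grip":10},{"offset":[-40,117,38],"rot":[0,0,0],"grip":10}]';python3 -m crank '[{"offset":[0,0,0],"rot":[0,0,0],"grip":10},{"offset":[0,0,0],"rot":[0,0,0],"grip":10}]'; python3 -c "
from h import *
go([.539,.0257,.044],.1925+np.pi/2)"
```

```text
clock: 9.83
eef_pos: [0.5375, 0.0254, 0.0992]
ee_rot: [-3.127, -0.296, 0.012]
contact_force: [-0.8, -0.1, -0.3]
grip_width: 0.0177
clock: 10.0
eef_pos: [0.5408, 0.0286, 0.1026]
ee_rot: [-3.126, -0.303, 0.002]
contact_force: [0.4, 0.6, 0.5]
grip_width: 0.0178
offset [-2.2  2.5 58.6] rot [-0.001  0.001  0.001] j6 1.3
```

```bash
python3 -m crank '[{"offset":[-2,2.5,20],"rot":[0,0,0],"grip":10},{"offset":[-2,2.5,45],"rot":[0,0,0],"grip":10},{"offset":[-2,2.5,45],"rot":[0,0,0],"grip":10},{"offset":[-2,2.5,45],"rot":[0,0,0],"grip":10}]'; python3 -c "
from h import *
go([.539,.0257,.044],.1925+np.pi/2)"
```

```text
clock: 10.33
eef_pos: [0.5389, 0.0262, 0.0577]
ee_rot: [-3.126, -0.305, 0.004]
contact_force: [-0.4, -0.5, -0.5]
grip_width: 0.0177
offset [ 0.   0.5 13.7] rot [-0.001  0.002  0.002] j6 1.3
```

```bash
python3 -m crank '[{"offset":[0,0.5,7],"rot":[0,0,0],"grip":10},{"offset":[0,0.5,12],"rot":[0,0,0],"grip":10},{"offset":[0,0.5,13],"rot":[0,0,0],"grip":10},{"offset":[0,0.5,13],"rot":[0,0,0],"grip":10},{"offset":[0,0.5,13],"rot":[0,0,0],"grip":10}]'; python3 -c "
from h import *
go([.539,.0257,.044],.1925+np.pi/2)"
```

```text
clock: 10.75
eef_pos: [0.54, 0.0244, 0.0454]
ee_rot: [-3.127, -0.302, -0.001]
contact_force: [0.2, -0.5, -0.3]
grip_width: 0.018
offset [-0.8 -1.4  1.4] rot [ 0.    -0.001  0.   ] j6 1.3
```

```bash
python3 -m crank '[{"offset":[-0.5,-0.7,1.5],"rot":[0,0,0],"grip":10},{"offset":[-0.5,-0.7,1.5],"rot":[0,0,0],"grip":10},{"offset":[-0.5,-0.7,1.5],"rot":[0,0,0],"grip":34},{"offset":[-0.5,-0.7,1.5],"rot":[0,0,0],"grip":34},{"offset":[-0.5,-0.7,1.5],"rot":[0,0,0],"grip":34}]';python3 -m crank '[{"offset":[0,0,0],"rot":[0,0,0],"grip":34},{"offset":[0,0,-40],"rot":[0,0,0],"grip":34},{"offset":[0,0,-75],"rot":[0,0,0],"grip":34},{"offset":[-35,0,-95],"rot":[0,0,0],"grip":34},{"offset":[-70,0,-115],"rot":[0,0,0],"grip":34}]'
python3 -m crank '[{"offset":[0,0,0],"rot":[0,0,0],"grip":60},{"offset":[0,0,0],"rot":[0,0,0],"grip":60},{"offset":[0,0,0],"rot":[0,0,0],"grip":60}]'
python3 -c "
from h import *
c,im=snap('wrist','w7');cv2.imwrite('pics/w7c.png',cv2.resize(im[60:190,200:310,::-1],None,fx=4.5,fy=4.5,interpolation=cv2.INTER_CUBIC))"
```

```text
clock: 11.17
eef_pos: [0.539, 0.025, 0.0436]
ee_rot: [-3.127, -0.302, 0.0]
contact_force: [0.6, -0.8, -0.5]
grip_width: 0.0327
clock: 11.58
eef_pos: [0.4722, 0.0113, 0.1603]
ee_rot: [3.126, 0.304, 0.006]
contact_force: [-0.8, 0.3, 0.2]
grip_width: 0.034
clock: 11.83
eef_pos: [0.4711, 0.0115, 0.1588]
ee_rot: [3.127, 0.302, 0.002]
contact_force: [0.4, 0.3, 0.7]
grip_width: 0.0508
```

View pics/w7.png

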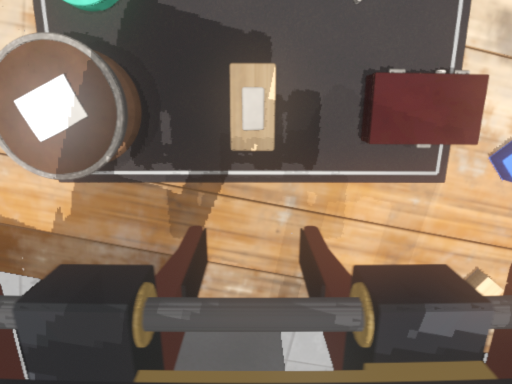

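View pics/w7c.png

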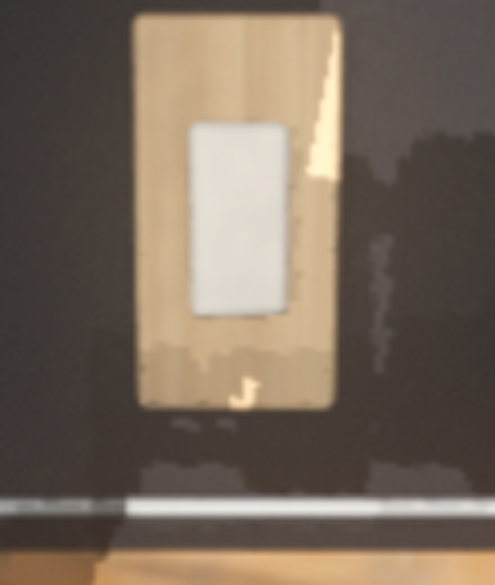

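Run:
```python
from h import *
c=bot.get_calibration('wrist')
b=quad(c,up([(133,14),(342,14),(335,408),(138,407)],4.5,200,60),.027,'block')
e=quad(c,up([(189,122),(289,122),(286,316),(191,315)],4.5,200,60),.038,'eraser')
print((e-b)*1000)
go([.548,-.347,.16],1.5)
```

```text
block [0.5393 0.0249] size 0.0713 0.0379 yaw v 0.191 yaw h -1.38
eraser [0.539  0.0244] size 0.0337 0.0175 yaw v 0.191 yaw h -1.382
[-0.38309088 -0.4201211 ]
offset [  6.6 366.6  -1.6] rot [-0.    -0.001  0.263] j6 1.26
```

```bash
python3 -m crank '[{"offset":[1,37,-2],"rot":[0,0,0.04],"grip":80},{"offset":[2,75,-4],"rot":[0,0,0.08],"grip":80},{"offset":[3,113,-4],"rot":[0,0,0.12],"grip":80},{"offset":[4,150,-4],"rot":[0,0,0.16],"grip":87},{"offset":[4,187,-4],"rot":[0,0,0.2],"grip":87}]'; python3 -c "
from h import *
go([.53,-.345,.17],1.57)"
```

```text
clock: 12.3
eef_pos: [0.5114, -0.1731, 0.1614]
ee_rot: [-3.141, 0.014, 0.001]
contact_force: [0.5, 1.1, 0.5]
grip_width: 0.0858
offset [ 20.1 171.7  -8.7] rot [-0.001  0.001 -0.008] j6 1.12
```

```bash
python3 -m crank '[{"offset":[5,37,-2],"rot":[0,0,0],"grip":87},{"offset":[10,75,-4],"rot":[0,0,0],"grip":87},{"offset":[15,113,-6],"rot":[0,0,0],"grip":87},{"offset":[20,150,-8],"rot":[0,0,0],"grip":87},{"offset":[20,171,-9],"rot":[0,0,0],"grip":87}]';python3 -m crank '[{"offset":[0,0,0],"rot":[0,0,0],"grip":87},{"offset":[0,0,0],"rot":[0,0,0],"grip":87}]'; python3 -c "
from h import *
go([.589,-.3465,.17],1.57)
snap('wrist','w8');snap('side','s8');print(where()[0])"
```

```text
clock: 12.72
eef_pos: [0.5307, -0.3472, 0.1702]
ee_rot: [3.14, -0.013, 0.001]
contact_force: [0.1, -0.4, 0.7]
grip_width: 0.087
clock: 12.88
eef_pos: [0.5293, -0.3435, 0.1698]
ee_rot: [-3.14, 0.014, 0.002]
contact_force: [-0.6, 0.5, -0.1]
grip_width: 0.0869
offset [59.7  2.5 -0.3] rot [-0.001  0.001 -0.008] j6 0.89
[ 0.52881348 -0.34111464  0.17010684]
```

View pics/w8.png

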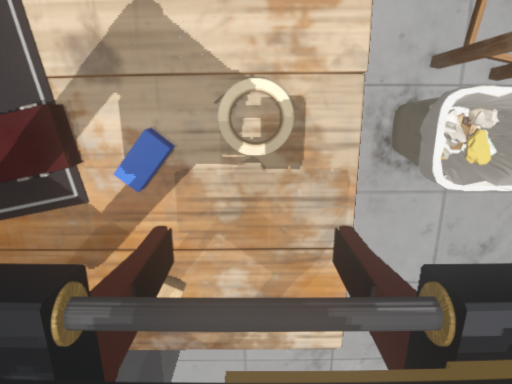

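View pics/s8.png

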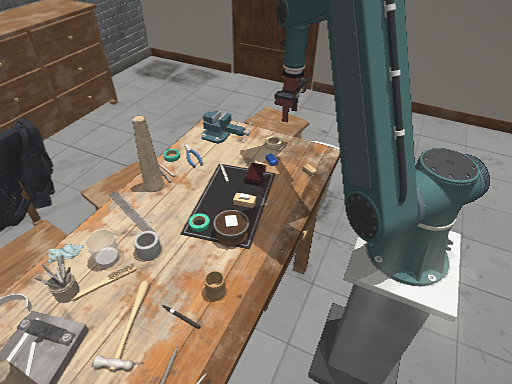

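The ring is at about (256,117), and the vice handle is out of the wrist view.

Run:
```python
from h import *
c=bot.get_calibration('wrist');im=cv2.imread('pics/w8.png')
t=circ(c,[(217.5,117),(295,117),(256,78),(256,156.5),(229,90),(283,89),(228,145),(284,144)],.024,'tape')
print(plane(c,[(256,0)],.05))
p=where()[0]; go([t[0],t[1],.06],1.57)
```

```text
tape [ 0.5884 -0.3448] D 0.0686 res 0.0004
[[ 0.67661467 -0.34480195]]
offset [ 59.8   3.5 110. ] rot [-0.002  0.002 -0.006] j6 0.89
```

```bash
python3 -m crank '[{"offset":[20,1,25],"rot":[0,0,0],"grip":87.8},{"offset":[40,2,55],"rot":[0,0,0],"grip":87.8},{"offset":[59,2,85],"rot":[0,0,0],"grip":87.8},{"offset":[59,2,110],"rot":[0,0,0],"grip":87.8},{"offset":[59,2,110],"rot":[0,0,0],"grip":87.8}]';python3 -m crank '[{"offset":[0,0,0],"rot":[0,0,0],"grip":87.8},{"offset":[0,0,0],"rot":[0,0,0],"grip":87.8}]'; python3 -c "
from h import *
go([.5885,-.346,.016],1.57)"
```

```text
clock: 13.4
eef_pos: [0.5856, -0.3402, 0.0557]
ee_rot: [-3.135, 0.007, 0.012]
contact_force: [-1.8, 0.9, 0.5]
grip_width: 0.0879
clock: 13.57
eef_pos: [0.5882, -0.344, 0.0626]
ee_rot: [3.142, -0.01, 0.0]
contact_force: [0.3, 0.3, 0.5]
grip_width: 0.088
offset [ 0.3  2.  46.6] rot [ 0.    -0.    -0.005] j6 0.95
```

```bash
python3 -m crank '[{"offset":[0,1.5,20],"rot":[0,0,0],"grip":87.8},{"offset":[0,1.5,40],"rot":[0,0,0],"grip":87.8},{"offset":[0,1.5,46],"rot":[0,0,0],"grip":87.8},{"offset":[0,1.5,46],"rot":[0,0,0],"grip":87.8},{"offset":[0,1.5,46],"rot":[0,0,0],"grip":60}]';python3 -m crank '[{"offset":[0,0,0],"rot":[0,0,0],"grip":60},{"offset":[0,0,0],"rot":[0,0,0],"grip":60},{"offset":[0,0,0],"rot":[0,0,0],"grip":60},{"offset":[0,0,0],"rot":[0,0,0],"grip":60},{"offset":[0,0,0],"rot":[0,0,0],"grip":60}]'; python3 -m crank '[{"offset":[0,0,0],"rot":[0,0,0],"grip":60},{"offset":[0,0,-30],"rot":[0,0,0],"grip":60},{"offset":[0,0,-65],"rot":[0,0,0],"grip":60},{"offset":[0,0,-95],"rot":[0,0,0],"grip":60},{"offset":[0,0,-95],"rot":[0,0,0],"grip":60}]'
python3 -c "
from h import *
snap('wrist','w9')
o=np.array([.539,.0252])+.1*np.array([np.cos(.192),np.sin(.192)]);print(o)
go([*o,.11],.192+np.pi/2)"
```

```text
clock: 13.98
eef_pos: [0.5884, -0.3466, 0.0171]
ee_rot: [3.141, -0.012, 0.002]
contact_force: [0.7, 0.2, 1.0]
grip_width: 0.0841
clock: 14.4
eef_pos: [0.5887, -0.3468, 0.017]
ee_rot: [3.14, -0.011, 0.003]
contact_force: [-0.3, 1.1, 7.5]
grip_width: 0.0672
clock: 14.82
eef_pos: [0.5916, -0.3488, 0.1175]
ee_rot: [3.135, -0.011, 0.014]
contact_force: [0.9, -0.7, -0.6]
grip_width: 0.0671
[0.63716246 0.04428225]
offset [  43.9 -392.6    3.2] rot [ 0.005 -0.006 -0.199] j6 0.94
```

View pics/w9.png

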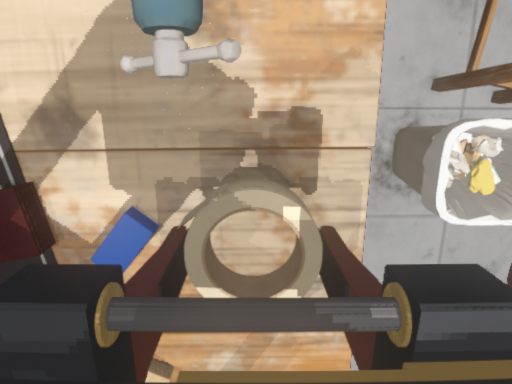

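```bash
python3 - <<'E'
from h import *
c=bot.get_calibration('top');w=plane(c,up([(605,138),(708,50)],3.4,100,100),.008)
a=.192;x=np.array([np.cos(a),np.sin(a)]);y=np.array([-x[1],x[0]])
d=w-np.array([.6372,.0443]);print('stick rel tape target (x,y) mm',np.c_[d@x,d@y]*1000)
E
python3 -m crank '[{"offset":[4,-38,0],"rot":[0,0,-0.02],"grip":60},{"offset":[8,-76,0],"rot":[0,0,-0.04],"grip":60},{"offset":[12,-114,0],"rot":[0,0,-0.06],"grip":60},{"offset":[16,-152,0],"rot":[0,0,-0.08],"grip":60},{"offset":[20,-190,0],"rot":[0,0,-0.1],"grip":60}]'; python3 -c "
from h import *
go([.6372,.0443,.11],.192+np.pi/2)"
```

```text
stick rel tape target (x,y) mm [[  -9.55224148  -85.41931534]
 [  47.48377234 -181.30421259]]
clock: 15.28
eef_pos: [0.6081, -0.1544, 0.109]
ee_rot: [-3.137, -0.146, 0.004]
contact_force: [0.3, -0.7, 0.1]
grip_width: 0.0671
offset [  47.5 -195.2   -0.8] rot [-0.001  0.002 -0.099] j6 1.12
```

```bash
python3 -m crank '[{"offset":[10,-39,0],"rot":[0,0,-0.02],"grip":60},{"offset":[20,-78,0],"rot":[0,0,-0.04],"grip":60},{"offset":[30,-117,0],"rot":[0,0,-0.06],"grip":60},{"offset":[40,-155,0],"rot":[0,0,-0.08],"grip":60},{"offset":[47,-190,0],"rot":[0,0,-0.1],"grip":60}]';python3 -m crank '[{"offset":[0,-4,15],"rot":[0,0,0],"grip":60},{"offset":[0,-4,30],"rot":[0,0,0],"grip":60},{"offset":[0,-4,30],"rot":[0,0,0],"grip":60}]'; python3 -c "
from h import *
snap('wrist','w10')
go([.6372,.0443,.02],.192+np.pi/2)"
```

```text
clock: 15.7
eef_pos: [0.6377, 0.0396, 0.1091]
ee_rot: [-3.126, -0.304, 0.003]
contact_force: [0.5, -0.1, -0.3]
grip_width: 0.0672
clock: 15.95
eef_pos: [0.6344, 0.0424, 0.0766]
ee_rot: [-3.126, -0.305, 0.011]
contact_force: [-0.0, 0.2, -0.7]
grip_width: 0.067
offset [ 2.9 -2.1 57.9] rot [-0.001  0.006  0.002] j6 1.33
```

View pics/w10.png

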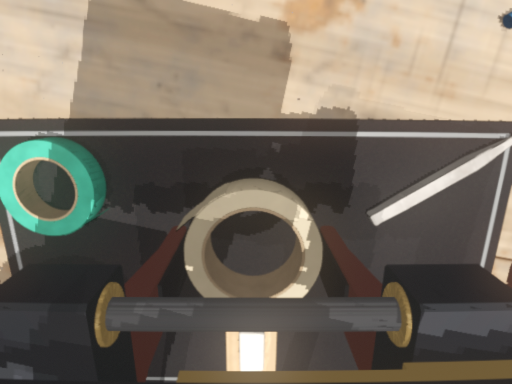

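```bash
python3 -m crank '[{"offset":[2,-1,20],"rot":[0,0,0],"grip":60},{"offset":[2,-1,40],"rot":[0,0,0],"grip":60},{"offset":[2,-1,50],"rot":[0,0,0],"grip":60},{"offset":[2,-1,50],"rot":[0,0,0],"grip":60},{"offset":[2,-1,50],"rot":[0,0,0],"grip":60}]'; python3 -c "
from h import *
go([.6372,.0443,.02],.192+np.pi/2)"
```

```text
clock: 16.42
eef_pos: [0.6391, 0.0419, 0.0304]
ee_rot: [-3.127, -0.301, 0.002]
contact_force: [1.0, -0.2, -0.7]
grip_width: 0.0673
offset [-1.3 -2.7 10.4] rot [-0.     0.001  0.   ] j6 1.34
```

```bash
python3 -m crank '[{"offset":[-1,-2,5],"rot":[0,0,0],"grip":60},{"offset":[-1,-2,9],"rot":[0,0,0],"grip":60},{"offset":[-1,-2,9.5],"rot":[0,0,0],"grip":60},{"offset":[-1,-2,9.5],"rot":[0,0,0],"grip":60},{"offset":[-1,-2,9.5],"rot":[0,0,0],"grip":60}]'; python3 -c "
from h import *
go([.6372,.0443,.02],.192+np.pi/2)"
```

```text
clock: 16.83
eef_pos: [0.6384, 0.0442, 0.0214]
ee_rot: [-3.127, -0.302, -0.001]
contact_force: [0.1, 0.8, -1.3]
grip_width: 0.0672
offset [-1.1 -0.3  1.4] rot [ 0.    -0.001  0.001] j6 1.34
```

```bash
python3 -m crank '[{"offset":[-0.8,-0.3,1.5],"rot":[0,0,0],"grip":60},{"offset":[-0.8,-0.3,1.5],"rot":[0,0,0],"grip":60},{"offset":[-0.8,-0.3,1.5],"rot":[0,0,0],"grip":80},{"offset":[-0.8,-0.3,1.5],"rot":[0,0,0],"grip":80},{"offset":[-0.8,-0.3,1.5],"rot":[0,0,0],"grip":80}]';python3 -m crank '[{"offset":[0,0,0],"rot":[0,0,0],"grip":80},{"offset":[0,0,-40],"rot":[0,0,0],"grip":80},{"offset":[0,0,-80],"rot":[0,0,0],"grip":80},{"offset":[-35,0,-95],"rot":[0,0,0],"grip":80},{"offset":[-70,0,-115],"rot":[0,0,0],"grip":80}]'
python3 -m crank '[{"offset":[-35,0,-10],"rot":[0,0,0],"grip":80},{"offset":[-55,0,-20],"rot":[0,0,0],"grip":80},{"offset":[-55,0,-20],"rot":[0,0,0],"grip":80},{"offset":[-55,0,-20],"rot":[0,0,0],"grip":80}]'
python3 -c "
from h import *
c,im=snap('wrist','w11');cv2.imwrite('pics/w11c.png',cv2.resize(im[0:200,190:320,::-1],None,fx=3,fy=3,interpolation=cv2.INTER_CUBIC))"
```

```text
clock: 17.25
eef_pos: [0.6371, 0.0443, 0.0195]
ee_rot: [-3.127, -0.302, 0.0]
contact_force: [0.6, 0.2, 0.6]
grip_width: 0.0794
clock: 17.67
eef_pos: [0.5704, 0.0308, 0.1361]
ee_rot: [3.126, 0.303, 0.006]
contact_force: [-0.9, -0.8, -0.1]
grip_width: 0.0801
clock: 18.0
eef_pos: [0.5144, 0.0203, 0.1553]
ee_rot: [3.127, 0.302, 0.002]
contact_force: [0.2, 0.1, -0.1]
grip_width: 0.0802
```

View pics/w11.png

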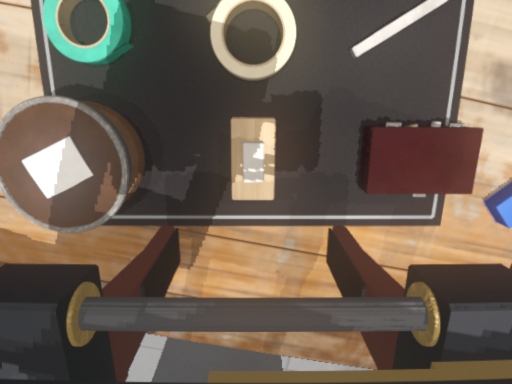

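View pics/w11c.png

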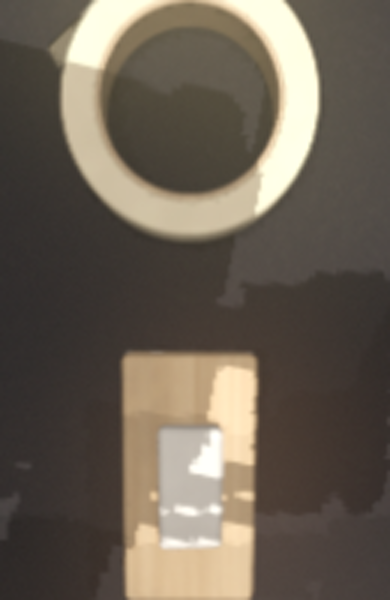

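Run:
```python
from h import *
c=bot.get_calibration('wrist')
t=circ(c,up([(61,98),(320,98),(190,236),(92,190),(288,190),(83,20),(297,20)],3,190,0),.027,'tape outer')
t2=circ(c,up([(97,98),(282,98),(190,194),(190,3),(120,32),(262,32),(120,162),(262,162)],3,190,0),.027,'hole')
b=quad(c,up([(123,352),(259,352),(254,600),(126,600)],3,190,0),.027,'block')
a=.192;x=np.array([np.cos(a),np.sin(a)]);y=np.array([-x[1],x[0]])
for q in (t,t2): print(((q-b)@x*1000).round(1),((q-b)@y*1000).round(1))
```

```text
tape outer [0.6396 0.0439] D 0.068 res 0.0003
hole [0.6401 0.044 ] D 0.0482 res 0.001
block [0.5411 0.0245] size 0.072 0.038 yaw v 0.19 yaw h -1.377
100.4 0.2
100.9 0.2
```

```bash
python3 -c "
from h import *
go([.41,.335,.21],2.2)"
```

```text
offset [ -43.2 -329.   -55.2] rot [ 0.001 -0.002 -0.437] j6 1.28
```

```bash
python3 -m crank '[{"offset":[-5,-36,-10],"rot":[0,0,-0.05],"grip":80},{"offset":[-10,-72,-20],"rot":[0,0,-0.1],"grip":80},{"offset":[-15,-108,-30],"rot":[0,0,-0.15],"grip":80},{"offset":[-20,-144,-40],"rot":[0,0,-0.2],"grip":80},{"offset":[-25,-180,-50],"rot":[0,0,-0.25],"grip":80}]'; python3 -c "
from h import *
go([.41,.335,.21],2.2)"
```

```text
clock: 18.47
eef_pos: [0.4563, 0.1943, 0.2045]
ee_rot: [-3.064, -0.693, -0.001]
contact_force: [0.6, 1.0, 0.4]
grip_width: 0.0799
offset [  18.7 -147.    -5.5] rot [-0.    -0.    -0.184] j6 1.39
```

```bash
python3 -m crank '[{"offset":[5,-37,-2],"rot":[0,0,-0.05],"grip":80},{"offset":[10,-74,-4],"rot":[0,0,-0.1],"grip":80},{"offset":[15,-111,-5],"rot":[0,0,-0.15],"grip":80},{"offset":[19,-145,-5],"rot":[0,0,-0.184],"grip":80},{"offset":[19,-145,-5],"rot":[0,0,-0.184],"grip":80}]';python3 -m crank '[{"offset":[0,0,0],"rot":[0,0,0],"grip":80},{"offset":[0,0,0],"rot":[0,0,0],"grip":80}]'; python3 -c "
from h import *
snap('wrist','w12');go([.4516,.3671,.15],2.2)"
```

```text
clock: 18.88
eef_pos: [0.4101, 0.3377, 0.2092]
ee_rot: [-2.983, -0.976, -0.002]
contact_force: [0.9, 0.0, -0.5]
grip_width: 0.0798
clock: 19.05
eef_pos: [0.4112, 0.3316, 0.2089]
ee_rot: [2.988, 0.969, -0.001]
contact_force: [0.6, -0.8, 0.3]
grip_width: 0.0801
offset [53.9 -5.7 58.9] rot [ 0.     0.001 -0.003] j6 1.49
```

View pics/w12.png

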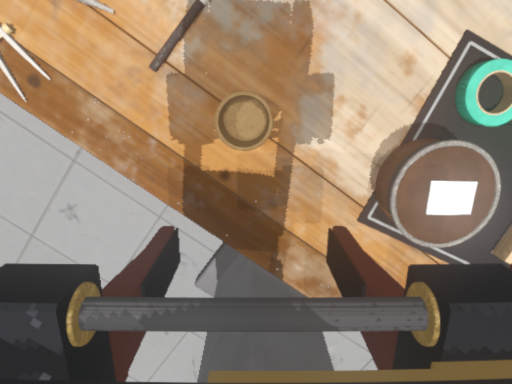

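The cup's rim circle is at about (245,121), with a radius of about 29 px.

Run:
```python
from h import *
im=cv2.imread('pics/w12.png');cv2.imwrite('pics/w12c.png',cv2.resize(im[80:165,200:290],None,fx=6,fy=6,interpolation=cv2.INTER_CUBIC))
c=bot.get_calibration('wrist');t=circ(c,[(215.5,121),(273.5,121),(245,92),(245,150)],.065,'rim');go([*t,.12],2.2);print(where()[0])
```

```text
rim [0.4531 0.3703] D 0.0509 res 0.0003
offset [57.  -7.4 88.9] rot [ 0.     0.001 -0.003] j6 1.49
[0.41126718 0.33095013 0.20897133]
```

View pics/w12c.png

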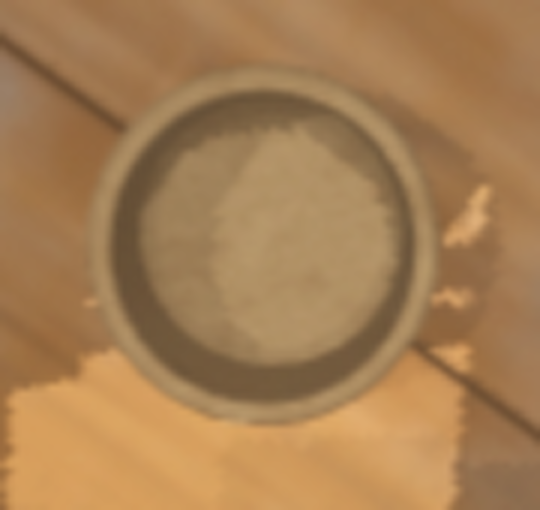

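```bash
python3 -m crank '[{"offset":[19,-2,25],"rot":[0,0,0],"grip":82},{"offset":[38,-4,50],"rot":[0,0,0],"grip":82},{"offset":[56,-7,75],"rot":[0,0,0],"grip":82},{"offset":[56,-7,89],"rot":[0,0,0],"grip":82},{"offset":[56,-7,89],"rot":[0,0,0],"grip":82}]';python3 -m crank '[{"offset":[0,0,0],"rot":[0,0,0],"grip":82},{"offset":[0,0,0],"rot":[0,0,0],"grip":82}]'; python3 -c "
from h import *
go([.4528,.3695,.045],2.2)"
```

```text
clock: 19.52
eef_pos: [0.4515, 0.3677, 0.117]
ee_rot: [2.988, 0.964, -0.009]
contact_force: [-0.3, 0.3, 0.1]
grip_width: 0.0823
clock: 19.68
eef_pos: [0.4525, 0.3691, 0.1213]
ee_rot: [-2.989, -0.966, -0.001]
contact_force: [0.2, -0.5, -0.2]
grip_width: 0.0819
offset [ 0.5 -0.1 76.3] rot [ 0.    -0.    -0.004] j6 1.51
```

```bash
python3 -m crank '[{"offset":[0,0,30],"rot":[0,0,0],"grip":82},{"offset":[0,0,60],"rot":[0,0,0],"grip":82},{"offset":[0,0,76],"rot":[0,0,0],"grip":82},{"offset":[0,0,76],"rot":[0,0,0],"grip":82},{"offset":[0,0,76],"rot":[0,0,0],"grip":45}]';python3 -m crank '[{"offset":[0,0,0],"rot":[0,0,0],"grip":45},{"offset":[0,0,0],"rot":[0,0,0],"grip":45},{"offset":[0,0,0],"rot":[0,0,0],"grip":45},{"offset":[0,0,0],"rot":[0,0,0],"grip":45},{"offset":[0,0,0],"rot":[0,0,0],"grip":45}]';python3 -m crank '[{"offset":[0,0,0],"rot":[0,0,0],"grip":45},{"offset":[0,0,0],"rot":[0,0,0],"grip":45},{"offset":[0,0,0],"rot":[0,0,0],"grip":45}]'
```

```text
clock: 20.1
eef_pos: [0.452, 0.3697, 0.0454]
ee_rot: [-2.989, -0.968, -0.0]
contact_force: [0.4, 1.4, -0.2]
grip_width: 0.0781
clock: 20.52
eef_pos: [0.4526, 0.3705, 0.0459]
ee_rot: [-2.988, -0.969, -0.003]
contact_force: [-0.4, -0.2, 6.8]
grip_width: 0.0518
clock: 20.77
eef_pos: [0.4526, 0.3705, 0.0459]
ee_rot: [-2.988, -0.969, -0.003]
contact_force: [-0.9, -0.1, 8.1]
grip_width: 0.0521
```

```bash
python3 -m crank '[{"offset":[0,0,-30],"rot":[0,0,0],"grip":45},{"offset":[0,0,-65],"rot":[0,0,0],"grip":45},{"offset":[0,0,-100],"rot":[0,0,0],"grip":45},{"offset":[0,0,-125],"rot":[0,0,0],"grip":45},{"offset":[0,0,-125],"rot":[0,0,0],"grip":45}]'; python3 -c "
from h import *
snap('wrist','w13');go([.567,-.1213,.17],1.763)"
```

```text
clock: 21.18
eef_pos: [0.455, 0.372, 0.1756]
ee_rot: [-2.986, -0.968, -0.016]
contact_force: [0.3, 0.9, -1.2]
grip_width: 0.0521
offset [-197.3  465.3    1.6] rot [-0.001 -0.007  0.435] j6 1.51
```

View pics/w13.png

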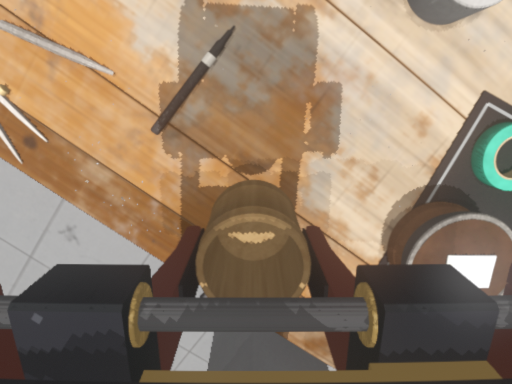

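The cup is held between the fingers.

```bash
python3 -m crank '[{"offset":[-15,36,0],"rot":[0,0,0.04],"grip":45},{"offset":[-30,72,0],"rot":[0,0,0.08],"grip":45},{"offset":[-46,108,0],"rot":[0,0,0.12],"grip":45},{"offset":[-61,144,0],"rot":[0,0,0.16],"grip":45},{"offset":[-77,180,0],"rot":[0,0,0.2],"grip":45}]'; python3 -c "
from h import *
go([.567,-.1213,.17],1.763)"
```

```text
clock: 21.65
eef_pos: [0.4939, 0.1772, 0.1679]
ee_rot: [-3.071, -0.663, 0.004]
contact_force: [0.4, 0.7, 0.1]
grip_width: 0.0519
offset [-56.7 302.   -2.1] rot [-0.     0.003  0.233] j6 1.36
```

```bash
python3 -m crank '[{"offset":[-7,38,-2],"rot":[0,0,0.04],"grip":45},{"offset":[-14,76,-2],"rot":[0,0,0.08],"grip":45},{"offset":[-21,114,-2],"rot":[0,0,0.12],"grip":45},{"offset":[-28,152,-2],"rot":[0,0,0.16],"grip":45},{"offset":[-36,190,-2],"rot":[0,0,0.2],"grip":45}]'; python3 -c "
from h import *
go([.567,-.1213,.12],1.763)"
```

```text
clock: 22.07
eef_pos: [0.5399, -0.0106, 0.1699]
ee_rot: [-3.121, -0.352, 0.004]
contact_force: [0.6, 1.2, -0.4]
grip_width: 0.0519
offset [  1.9 114.   49.7] rot [-0.001  0.003  0.033] j6 1.2
```

```bash
python3 -m crank '[{"offset":[0,36,0],"rot":[0,0,0.02],"grip":45},{"offset":[1,72,0],"rot":[0,0,0.033],"grip":45},{"offset":[2,108,20],"rot":[0,0,0.033],"grip":45},{"offset":[2,113,46],"rot":[0,0,0.033],"grip":45},{"offset":[2,113,46],"rot":[0,0,0.033],"grip":45}]';python3 -m crank '[{"offset":[0,0,0],"rot":[0,0,0],"grip":45},{"offset":[0,0,0],"rot":[0,0,0],"grip":45},{"offset":[0,0,0],"rot":[0,0,0],"grip":45}]'; python3 -c "
from h import *
c,im=snap('wrist','w14');go([.567,-.1213,.075],1.763)"
```

```text
clock: 22.48
eef_pos: [0.5649, -0.12, 0.12]
ee_rot: [-3.124, -0.298, 0.013]
contact_force: [-0.8, 0.6, -1.9]
grip_width: 0.0523
clock: 22.73
eef_pos: [0.5684, -0.1174, 0.1262]
ee_rot: [-3.126, -0.306, -0.001]
contact_force: [0.3, 0.4, 0.5]
grip_width: 0.0522
offset [-2.4  3.4 51.5] rot [ 0.    -0.001  0.003] j6 1.05
```

View pics/w14.png

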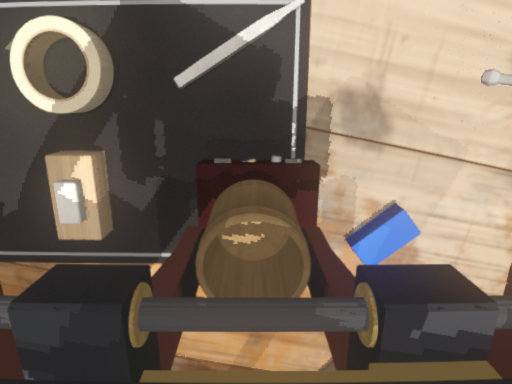

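```bash
python3 -m crank '[{"offset":[-2,3,20],"rot":[0,0,0],"grip":45},{"offset":[-2,3,38],"rot":[0,0,0],"grip":45},{"offset":[-2,3,40],"rot":[0,0,0],"grip":45},{"offset":[-2,3,40],"rot":[0,0,0],"grip":45}]'; python3 -c "
from h import *
go([.567,-.1213,.0755],1.763)"
```

```text
clock: 23.12
eef_pos: [0.5664, -0.1209, 0.0855]
ee_rot: [-3.126, -0.306, 0.002]
contact_force: [0.1, 0.3, 0.2]
grip_width: 0.052
offset [ 0.5  0.6 10. ] rot [-0.001  0.001  0.003] j6 1.05
```

```bash
python3 -m crank '[{"offset":[0.5,0.5,5],"rot":[0,0,0],"grip":45},{"offset":[0.5,0.5,8],"rot":[0,0,0],"grip":45},{"offset":[0.5,0.5,9],"rot":[0,0,0],"grip":45},{"offset":[0.5,0.5,9],"rot":[0,0,0],"grip":45},{"offset":[0.5,0.5,9],"rot":[0,0,0],"grip":45}]'; python3 -c "
from h import *
go([.567,-.1213,.0749],1.763);snap('side','s15')"
```

```text
clock: 23.53
eef_pos: [0.5677, -0.1223, 0.0769]
ee_rot: [3.127, 0.304, 0.001]
contact_force: [-0.6, -0.1, -0.3]
grip_width: 0.0519
offset [-0.5 -1.1  2. ] rot [ 0.    -0.     0.002] j6 1.05
```

```bash
python3 -m crank '[{"offset":[0,-0.5,1],"rot":[0,0,0],"grip":45},{"offset":[0,-0.5,2],"rot":[0,0,0],"grip":45},{"offset":[0,-0.5,2],"rot":[0,0,0],"grip":45},{"offset":[0,-0.5,2],"rot":[0,0,0],"grip":45}]'
```

```text
clock: 23.92
eef_pos: [0.5674, -0.1218, 0.0745]
ee_rot: [-3.127, -0.304, -0.0]
contact_force: [-0.2, -0.0, -1.2]
grip_width: 0.0522
```

```bash
python3 -m crank '[{"offset":[0,0,0.8],"rot":[0,0,0],"grip":45},{"offset":[0,0,0.8],"rot":[0,0,0],"grip":45},{"offset":[0,0,0.8],"rot":[0,0,0],"grip":45}]'
```

```text
clock: 24.17
eef_pos: [0.5674, -0.1218, 0.0744]
ee_rot: [3.127, 0.304, 0.0]
contact_force: [-2.5, 0.3, 5.3]
grip_width: 0.0518
```

Contact shows on the lid, at +5 N. I'm releasing, retreating and checking.

```bash
python3 -m crank '[{"offset":[0,0,0],"rot":[0,0,0],"grip":75},{"offset":[0,0,0],"rot":[0,0,0],"grip":75},{"offset":[0,0,0],"rot":[0,0,0],"grip":75},{"offset":[0,0,0],"rot":[0,0,0],"grip":75},{"offset":[0,0,0],"rot":[0,0,0],"grip":75}]';python3 -m crank '[{"offset":[0,0,-30],"rot":[0,0,0],"grip":75},{"offset":[0,0,-70],"rot":[0,0,0],"grip":75},{"offset":[0,0,-110],"rot":[0,0,0],"grip":75},{"offset":[-30,0,-140],"rot":[0,0,0],"grip":75},{"offset":[-70,0,-150],"rot":[0,0,0],"grip":75}]'
python3 -m crank '[{"offset":[0,-40,0],"rot":[0,0,0],"grip":75},{"offset":[0,-75,0],"rot":[0,0,0],"grip":75},{"offset":[0,-75,0],"rot":[0,0,0],"grip":75},{"offset":[0,-75,0],"rot":[0,0,0],"grip":75},{"offset":[0,-75,0],"rot":[0,0,0],"grip":75}]'
python3 -c "
from h import *
snap('wrist','w16');snap('side','s16');snap('top','t16')"
```

```text
clock: 24.58
eef_pos: [0.5674, -0.1217, 0.0736]
ee_rot: [-3.127, -0.304, 0.0]
contact_force: [-0.3, 0.3, 0.9]
grip_width: 0.0748
clock: 25.0
eef_pos: [0.5037, -0.1366, 0.2286]
ee_rot: [3.122, 0.306, 0.015]
contact_force: [-0.3, -1.8, 1.3]
grip_width: 0.075
clock: 25.42
eef_pos: [0.485, -0.0619, 0.2238]
ee_rot: [3.126, 0.306, 0.001]
contact_force: [0.1, -0.1, 0.3]
grip_width: 0.0749
```

View pics/w16.png

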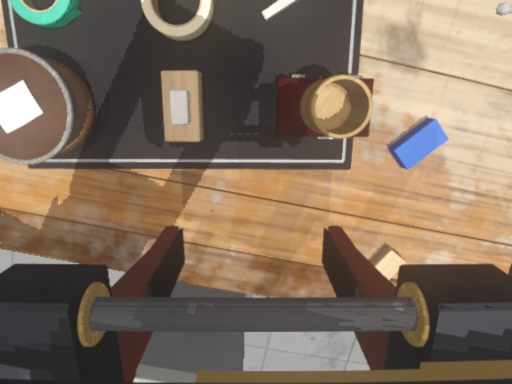

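View pics/s16.png

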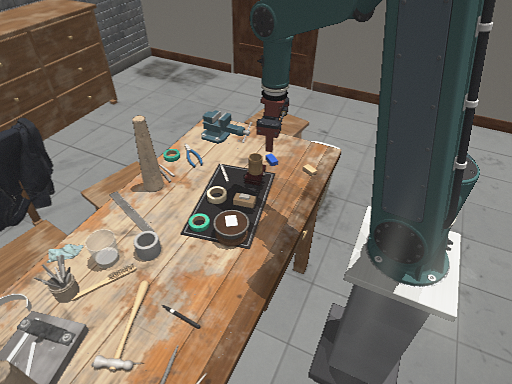

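The side view shows the cup standing upright on the box. In the wrist view its rim is at (337,106), and the lid spans columns 276–374.

Run:
```python
from h import *
im=cv2.imread('pics/w16.png');cv2.imwrite('pics/w16c.png',cv2.resize(im[60:150,265:385],None,fx=6,fy=6,interpolation=cv2.INTER_CUBIC))
im=cv2.imread('pics/t16.png');cv2.imwrite('pics/t16c.png',cv2.resize(im[100:225,165:335],None,fx=4.5,fy=4.5,interpolation=cv2.INTER_CUBIC))
```

```text
(no output)
```

View pics/w16c.png

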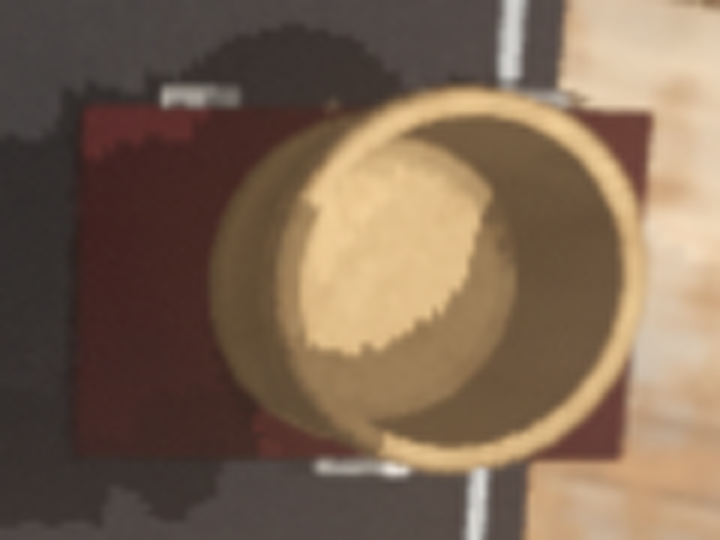

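View pics/t16c.png

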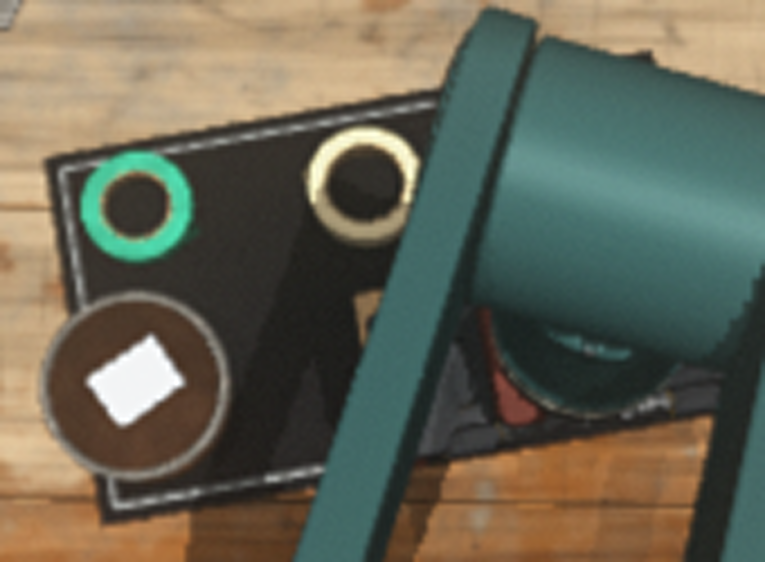

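Run:
```python
from h import *
c=bot.get_calibration('wrist')
l=quad(c,up([(83,104),(652,112),(622,458),(75,456)],6,265,60),.029,'lid')
r=circ(c,up([(646,280),(464,472),(460,87),(325,155),(600,150),(600,410),(380,455)],6,265,60),.094,'rim')
print((r-l)*1000)
# cup base left edge
w=plane(c,up([(211,280)],6,265,60),.030);a=.192;y=np.array([-np.sin(a),np.cos(a)]);print('base left edge from lid centre',(w-l)@y*1000)
b=quad(c,[(162,71),(202,71),(202,141),(165,141)],.027,'block')
im=cv2.imread('pics/t16.png');c=bot.get_calibration('top')
circ(c,up([(82,207),(193,207),(137,150),(137,262)],4.5,165,100),.022,'green')
```

```text
lid [ 0.5672 -0.1218] size 0.0581 0.0961 yaw v 0.193 yaw h -1.381
rim [ 0.5682 -0.1221] D 0.0521 res 0.0009
[ 0.93168551 -0.35533978]
base left edge from lid centre [25.57767383]
block [0.5393 0.0217] size 0.0703 0.0399 yaw v 0.162 yaw h -1.381
green [0.6242 0.1809] D 0.0676 res 0.0006
```

```bash
python3 -c "
from plant import bot
print(bot.hand_in(), bot.get_obs()['clock'])"
```

```text
the job is handed in; nothing more can be done
the job is handed in; nothing more can be done
```

The bench is set out and handed in. I placed the block, eraser, masking tape and cup in that order; the last move ended at 25.4 s of the 115 s allowed.

Checks from the wrist camera after each placing:
- **Block:** it lies centred between the mat's left and right stitching (179.8 and 179.6 mm) and 60 mm from the near stitching. Its long axis is square to the bowl–box line within about 0.01 rad.
- **Eraser:** it is within about 0.6 mm of the block's middle and lengthwise along it.
- **Masking tape:** the gap to the block is about 30.4–30.9 mm, and it sits 0.2 mm off the block's long axis.
- **Cup:** it stands upright, with its rim about 1 mm from the middle of the lid.
- **Green tape:** it reads within 1 mm of where it was at the start.

**Where the checks disagreed:**
- My wrist-view reading of the bowl put it about 7 mm too close to the box, probably because I assumed the wrong rim height. I relied on the mat stitching, the box and the top view instead.
- Working from the box alone, the block would be about 2 mm off the midpoint.
- A rough reading of the block in the last picture gave 3 mm to the right and 0.03 rad askew. I put that down to hand-picked corners in a distant view and did not repeat it.

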